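# Carry the angle of a frame corner to the mitre guide with a sliding bevel

### The arm

A 7-joint arm with a two-finger parallel gripper is mounted at the origin on a cart in front of the work surface, level with it; the furniture and walls round the work are solid. World frame = base frame: x ahead of the robot, y to its left, z up, the work surface at z = 0. Lengths are in m, angles in degrees, forces in N, time in s.
With the tool pointing down it reaches from about 0.425 to 0.8 m from the base axis. Payload 8.3 kg.
Tool frame: the origin (TCP) lies on the centre line of the jaws, within the pads' length; the fingertips stand 11 mm ahead of it and the grasp point (between the pads) lies 8 mm behind it (env.tcp_to_tips is the distance from the TCP to the fingertips, in m); y points along the fingers, z is the direction in which the jaws open and shut, and the axes are right-handed (so a half turn about y gives the same grasp; the last joint's range is limited). The gripper opens to 85 mm and grips with 20 to 120 N. Pads are 22 mm wide; open, the fingers measure 114 mm over their backs; the gripper's body (76 mm by 85 mm) begins 54 mm behind the grasp point. The pads swing forward as they close: fully open they stand 13 mm farther back than shut.
Start: joints at [-71.213, 21.967, 0.94, 78.501, -0.361, 79.538, -2.664], TCP at [0.238, 0.578, 0.242] pointing down, gripper open.
Joint ranges: [-169.22, 169.22], [-14.56, 117.87], [-87.37, 89.26], [10.42, 133.3], [-82.24, 262.24], [0.94, 117.77], [-172.7, 172.7]. Speed limits (degrees/s): [136.94, 136.94, 172.46, 172.46, 180, 180, 180].

### API

Orientations are given as [roll, pitch, yaw] about the fixed x, y, z axes, in that order (R = Rz(yaw) Ry(pitch) Rx(roll)).
In Python, from bench import observe, eyes, sign_off, env gives the robot as it stands.
- The arm moves only by the tool move_arm, never from a script. Its argument "rows" is a list that holds one entry, the list of rows, each a list of 4 numbers: the shift along the tool's x, y, z in cm, then the turn about the tool's y in rad. A call has 1 to 8 rows; each row is the pose to reach, as a shift and turn from the pose commanded when the call began, along the tool's axes at that moment; what a row does not reach only later rows make up. A row lasts 1/8 s, in which the tool goes at most 62.5 mm and 10.7 degrees, less where a joint would pass 70% of its speed; a pose out of reach is approached as far as the arm can. A call with a gripper value outside its range is refused whole. "hand" is the gripper command: -1 is fully open, 1 is shut, values between are in proportion, set as the call begins (left out, the last holds). The fingers move at their own pace and stop on an object; the grip force is fixed at half the most. Time passes only in rows, so rows that repeat a pose let the fingers close. It gives the time, the measured TCP pose, the force and the opening at its end, in the units of the state.
- observe(): the state, without advancing time (a new reading comes with each control period).
- eyes.get_image(name): name is "side" or "top" or "wrist"; returns a dict with "frame" (420x560x3 uint8, blue, green, red), "depth" (420x560 float32, m along the optical axis (not along the pixel's ray), 0 where there is no reading), "fov_y" (degrees; the focal length in pixels is half the picture's height over the tangent of half this angle, whatever the lens; pixels are square), "cx", "cy" (the principal point, pixels), "k1" (the pictures are not rectified: a ray, as slopes to the right and down, at radius r is drawn at 1 + k1 r^2 times it, then the intrinsics apply), "R" (3x3) and "t" (3): a world point X has camera coordinates R X + t. Camera axes: x right, y down, z forward; pixel columns grow to the right and rows downward; lengths in m; the calibration is good to about 2 mm. A picture is of the moment at which its call begins.
- sign_off(): hands the job in, once; it reports no verdict.
The state is a dict: "clock": time; "qpos": joint angles; "joint_velocities": joint speeds; "tau": joint torques, N m; "eef_pos": TCP position; "tcp_rot": TCP orientation; "force": force on the tool from outside, world axes, zero at the start; "wrist_torque": the same for the moment, N m; "gripper_width": finger opening in m.
Only numpy, scipy, OpenCV 4.12 (cv2) and the standard library are available. Lean on these libraries where they do the work, as an engineer would, in place of code of your own. Each camera call takes 0.05 s, during which the arm holds its last target.

### The job

Copy the angle of the aluminium frame corner to the mitre guide with the sliding bevel, so that the brace can be sawn to fit. Slide the bevel into the inside of the frame corner, stock flush along the straight leg and blade flush along the slanting leg, and press its cam lever fully down there to lock the angle. Then lay the locked bevel flat on the guide with the same side of its stock along the fence, slide it along without letting the setting slip until its blade has swung the guide's arm round to that angle and lies flush against it, and leave it lying there, still locked.

Things in the scene. Friction and masses are not known exactly. Their poses are not given: they have to be found in the camera images.
- bevel_grip (a point): Sliding bevel, loose, flat on the bench, about 0.4 kg (varies): middle of the black grip on its stock (56 long, 18 wide, 14 to 48 mm above the underside), to be held across its width. The point is 31 mm above the underside, 88 mm behind the blade's pivot; the centre of mass lies 28 mm nearer the pivot. x along the stock from tail to pivot, z up; the blade stands out on the +y side.
- bevel_pivot (a point): The blade's pivot on the middle line of the bevel's stock, 7 mm above the underside; axes as bevel_grip. The stock is a dark steel bar 26 wide, 14 mm high, from x = -120 mm to a round end at +13 mm. Its -y side (13 mm from the middle line) is the one that goes along the frame's leg and the fence. On the +y side a lug with the cam clamp, 19 mm high, reaches to x = -56, y = 50 mm.
- blade_edge (a point): Bevel blade, 30 wide, 4 thick, 5 to 9 mm above the underside, from 3 mm behind the pivot to 115 mm beyond; it carries a quadrant that passes under the cam. The point is on its outer long edge (away from the stock), 60 mm along, 15 mm off its middle line. x along the blade, -y out of that edge. Starts 121 to 125 degrees from the stock; unlocked 0.03 N m turns it, it stays as left; locked it holds about 1 N m.
- bevel_lever (a joint): Cam lever that clamps the bevel's quadrant, rad: 0 = up (handle slopes up towards the pivot at 35 degrees), 0.61 = fully down, blade locked. It stays where it is left. Pressing it down takes about 1 N at the thumb pad at first and 10 to 15 N in the last third.
- lever_tip (a point): Top of the thumb pad (16 x 17 mm) on the cam lever. The axle is 35 mm behind the pivot and 30 mm to its +y side, 18 mm above the underside; the handle points from there to the pivot. Up, the pad is 13 mm behind and 11 mm to +y of the pivot, 47 mm above the underside; down, right over the pivot, 25 mm up. Press down along this arc, towards the pivot: a tacky fingertip can jam on a straight push.
- corner_in (a point): Frame corner, fixed: two flat aluminium profiles 14 mm high. The point is its inside corner, 7 mm above the bench. x along the straight leg's inner face towards the corner, y from that face into the inside. The straight leg lies at x = -170 to 0, y = -40 to 0 mm. The inside angle between the legs is 96 to 116 degrees, less than the bevel's at the start.
- leg_face (a point): Slanting leg of the frame corner, immovable, 30 mm wide, 150 mm long. The point is on its inner face, 70 mm from the inside corner, 7 mm above the bench. x along the leg away from the corner, y out of the inner face into the inside of the corner.
- guide_fence (a point): Mitre guide, fixed: plywood base 6 mm thick with an aluminium fence 14 mm high. The point is on the fence's face, 7 mm above the base. x along the fence towards the arm, y out of the face over the base. From here the base reaches x = -135 to 130, y = -35 to 165 mm, the fence x = -130 to 125 mm, and the arm's pivot is at x = 80, y = 22 mm.
- swing_face (a point): Swing arm of the guide: bar 24 wide, 3 to 14 mm above the base, from 16 mm behind its pivot to 135 mm beyond. The point is on the face towards the bevel, 50 mm beyond the pivot, 12 mm off the bar's middle line. x along the arm, +y out of that face. Turns with 0.12 N m of friction, stays as left. Starts 80 to 90 degrees from the fence, more closed than the frame corner.
- corner_leg (a joint): Angle of the frame's slanting leg, rad beyond square: 0 = 90 degrees inside angle to the straight leg, positive = more open. Fixed in each run, 0.105 to 0.454.
- guide_arm (a joint): Angle of the guide's swing arm, rad beyond square to the fence, counted as for the frame corner: 0 = 90 degrees, positive = more open. It has to end at the frame corner's value.

How it is judged:
By the outcome, as a careful person would: the job done as asked, in the order asked, and still so for the second after the job is handed in, with the robot touching nothing.
It also fails if it takes over 61 s, if anything falls off the work surface, if the arm or the gripper's body presses on something with over 40 N, if the wrist force passes 120 N, or if a joint passes its speed limit or range.

## Working session

There is one attempt and no reset: what is moved stays moved. The work goes in short steps, Python scripts to look and compute and a tool call to move; the robot and the scene stay as the last step left them, time stands still between calls to the robot, and variables do not carry over. Pictures are saved under pics/ and viewed, and the job is handed in when it is done.

Besides the shell and the picture viewer there is one more tool, called after "Request:" as name(argument=value, ...), one argument or row to a line, values as JSON. move_arm: Moves the arm, as the interface text tells. Its arguments: {"type":"object","properties":{"rows":{"type":"array","items":{"type":"array","items":{"type":"array","items":{"type":"number"}}}},"hand":{"type":"number"}},"required":["rows"]}

```bash
ls; mkdir -p pics; cat > h.py <<'E'
import numpy as np, cv2
from bench import observe, eyes, sign_off, env
def K(d):
    f=d["frame"].shape[0]/2/np.tan(np.radians(d["fov_y"])/2); return f
def ray(d,u,v):
    f=K(d); x=(u-d["cx"])/f; y=(v-d["cy"])/f
    rd=np.hypot(x,y); r=rd
    for _ in range(30): r=rd/(1+d["k1"]*r*r)
    s=r/rd if rd>0 else 1
    return np.array([x*s,y*s,1.0])
def onz(d,u,v,z):
    R=np.array(d["R"]);t=np.array(d["t"]); c=-R.T@t; w=R.T@ray(d,u,v)
    return c+w*(z-c[2])/w[2]
def pt(d,u,v):
    R=np.array(d["R"]);t=np.array(d["t"]); z=d["depth"][int(round(v)),int(round(u))]
    return R.T@(ray(d,u,v)*z-t)
def proj(d,X):
    R=np.array(d["R"]);t=np.array(d["t"]); c=R@np.array(X)+t; x,y=c[0]/c[2],c[1]/c[2]
    s=1+d["k1"]*(x*x+y*y); f=K(d); return np.array([x*s*f+d["cx"],y*s*f+d["cy"]])
E
python3 - <<'E'
from h import *
import pickle
o=observe(); print(o)
for n in ["side","top","wrist"]:
    d=eyes.get_image(n); cv2.imwrite(f"pics/{n}0.png",d["frame"]); pickle.dump(d,open(f"{n}0.pkl","wb"))
    print(n,d["fov_y"],d["cx"],d["cy"],d["k1"],(-np.array(d["R"]).T@d["t"]).round(3))
E
```

```text
pics
{'clock': 0.0, 'qpos': array([-71.21359113,  22.01699474,   0.93879261,  78.56344409,
        -0.36187354,  79.53630937,  -2.66405755]), 'joint_velocities': array([-0.00522144, -0.00508914, -0.14737157,  0.02611127,  0.03558051,
        0.00358058, -0.04187732]), 'tau': array([ 6.40173366e-04, -6.27597213e+01,  8.44492950e-01, -3.71814394e+01,
        1.63963245e-02,  1.41023312e-02, -3.76838409e-05]), 'eef_pos': array([0.2378536 , 0.57744439, 0.24124308]), 'tcp_rot': array([-9.01139271e+01, -1.49519536e-03, -2.23872298e+01]), 'force': array([0.12322366, 0.73842224, 0.79139867]), 'wrist_torque': array([-0.01842815, -0.05445067,  0.00991045]), 'gripper_width': 0.08502602050887785}
side 43.75243590278415 284.72256087222047 220.34513984679234 -0.10664730291281814 [ 0.497 -0.815  0.786]
top 46.67824029111176 277.9697111003151 216.31739596847413 -0.15338817971715418 [0.316 0.102 1.068]
wrist 65.85963000318948 282.49070334504256 205.59080399144446 -0.0026478595338490416 [0.176 0.603 0.374]
```

View pics/side0.png

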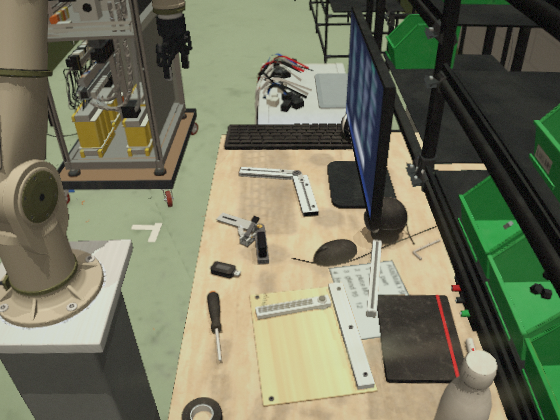

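View pics/top0.png

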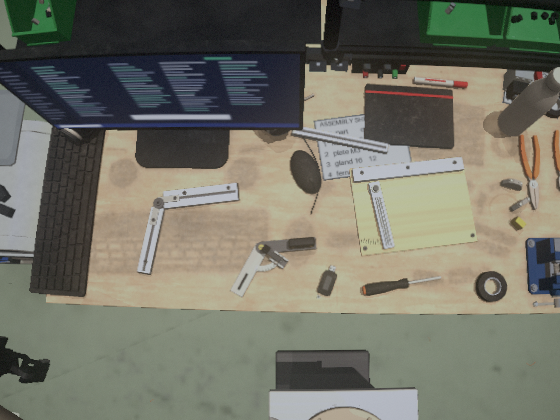

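View pics/wrist0.png

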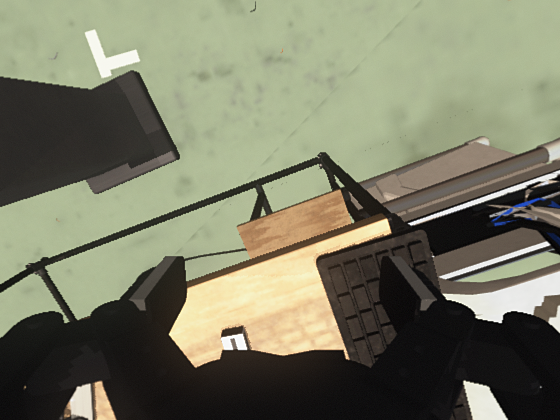

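```bash
python3 - <<'E'
from h import *
import pickle
d=pickle.load(open("top0.pkl","rb")); f=d["frame"]
cv2.imwrite("pics/a1.png",cv2.resize(f[170:310,120:330],None,fx=3.8,fy=3.8,interpolation=cv2.INTER_CUBIC))
cv2.imwrite("pics/a2.png",cv2.resize(f[120:270,330:490],None,fx=4,fy=4,interpolation=cv2.INTER_CUBIC))
for u,v in [(158,203),(238,190),(145,270),(258,249),(300,243),(280,262),(240,292),(376,187),(390,245),(355,175),(464,165),(420,220),(50,305),(300,100),(300,125),(220,290),(180,150),(150,128)]:
    print((u,v),pt(d,u,v).round(4))
E
```

```text
(158, 203) [0.5566 0.407  0.0232]
(238, 190) [0.5863 0.2277 0.0141]
(145, 270) [0.4072 0.433  0.0139]
(258, 249) [0.453  0.1821 0.0133]
(300, 243) [0.4607 0.0906 0.0467]
(280, 262) [0.425  0.1344 0.005 ]
(240, 292) [0.3597 0.2213 0.0093]
(376, 187) [ 0.5862 -0.0789  0.0276]
(390, 245) [ 0.4581 -0.1054  0.0192]
(355, 175) [ 0.6153 -0.034   0.0232]
(464, 165) [ 0.6442 -0.2919  0.0014]
(420, 220) [ 0.5153 -0.1784  0.0053]
(50, 305) [ 0.3353  1.1524 -0.9356]
(300, 100) [0.7041 0.089  0.226 ]
(300, 125) [0.7039 0.088  0.1018]
(220, 290) [0.3644 0.2662 0.0017]
(180, 150) [0.6841 0.3643 0.0128]
(150, 128) [0.714  0.4181 0.0791]
```

View pics/a1.png

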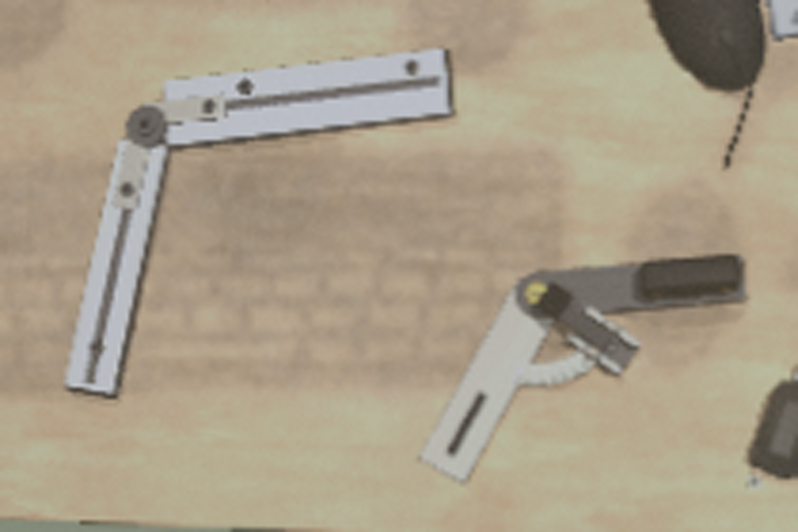

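View pics/a2.png

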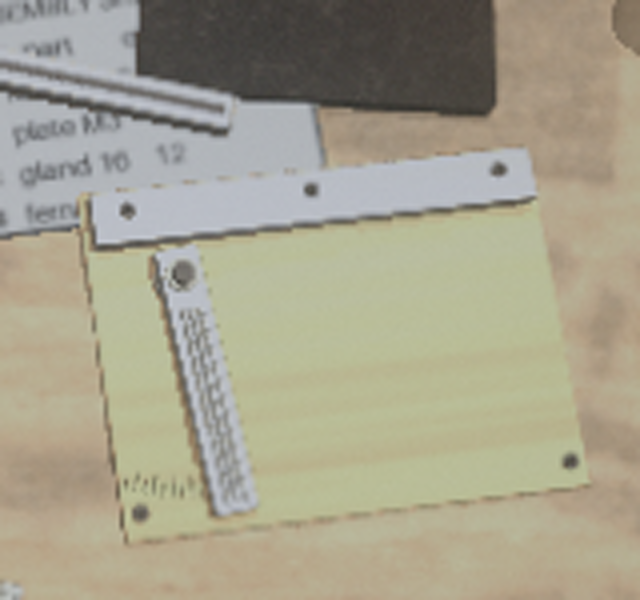

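```bash
cat >> h.py <<'E'
def ortho(d,x0,x1,y0,y1,z,res=0.0005):
    # rows: x from x1 down to x0 ; cols: y from y1 down to y0
    xs=np.arange(x1,x0,-res); ys=np.arange(y1,y0,-res)
    Y,X=np.meshgrid(ys,xs)
    P=np.stack([X,Y,np.full_like(X,z)],-1)@np.array(d["R"]).T+np.array(d["t"])
    a=P[...,0]/P[...,2]; b=P[...,1]/P[...,2]; s=1+d["k1"]*(a*a+b*b); f=K(d)
    return cv2.remap(d["frame"],(a*s*f+d["cx"]).astype(np.float32),(b*s*f+d["cy"]).astype(np.float32),cv2.INTER_CUBIC)
def segs(img,x1,y1,res=0.0005,minlen=0.04):
    g=cv2.cvtColor(img,cv2.COLOR_BGR2GRAY)
    L=cv2.createLineSegmentDetector().detect(g)[0][:,0]
    out=[]
    for a,b,c,e in L:
        p=np.array([x1-b*res,y1-a*res]);q=np.array([x1-e*res,y1-c*res])
        if np.linalg.norm(p-q)>minlen: out.append((p,q))
    return out
E
python3 - <<'E'
from h import *
import pickle
d=pickle.load(open("top0.pkl","rb"))
for n,(x0,x1,y0,y1,z) in dict(frame=(.38,.64,.2,.48,.014),bevel=(.34,.5,.05,.25,.014),guide=(.43,.68,-.33,0,.020)).items():
    im=ortho(d,x0,x1,y0,y1,z); cv2.imwrite(f"pics/o_{n}.png",im)
    print(n)
    for p,q in segs(im,x1,y1,minlen=.045):
        v=q-p; print(p.round(4),q.round(4),"len %.3f ang %.2f"%(np.linalg.norm(v),np.degrees(np.arctan2(v[1],v[0]))%180))
E
```

```text
frame
[0.5476 0.3959] [0.5653 0.2279] len 0.169 ang 96.02
[0.4017 0.4231] [0.5449 0.3971] len 0.146 ang 169.71
[0.6375 0.2759] [0.6385 0.3347] len 0.059 ang 89.04
[0.5741 0.3621] [0.5875 0.2345] len 0.128 ang 95.97
[0.4302 0.4363] [0.5107 0.4218] len 0.082 ang 169.75
[0.5094 0.4161] [0.4381 0.4289] len 0.072 ang 169.84
[0.5606 0.2351] [0.5536 0.3016] len 0.067 ang 96.00
[0.5818 0.2343] [0.5722 0.3243] len 0.090 ang 96.03
[0.4876 0.4027] [0.4122 0.4166] len 0.077 ang 169.55
[0.5538 0.3021] [0.5487 0.3477] len 0.046 ang 96.35
[0.5421 0.3932] [0.4877 0.4028] len 0.055 ang 170.01
bevel
[0.4763 0.1116] [0.4796 0.0665] len 0.045 ang 94.18
[0.4514 0.0567] [0.4464 0.119 ] len 0.062 ang 94.59
guide
[ 0.6029 -0.0309] [ 0.6146 -0.1404] len 0.110 ang 96.06
[ 0.6252 -0.2791] [ 0.6166 -0.1998] len 0.080 ang 96.20
[ 0.6151 -0.1421] [ 0.6203 -0.1983] len 0.056 ang 95.27
[ 0.6793 -0.2272] [ 0.6791 -0.1803] len 0.047 ang 90.24
```

View pics/o_bevel.png

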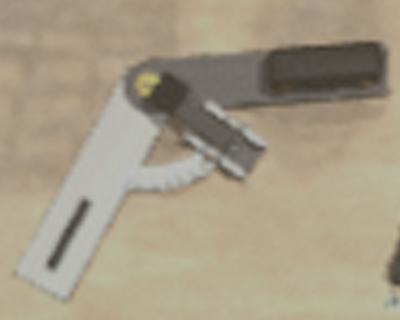

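View pics/o_frame.png

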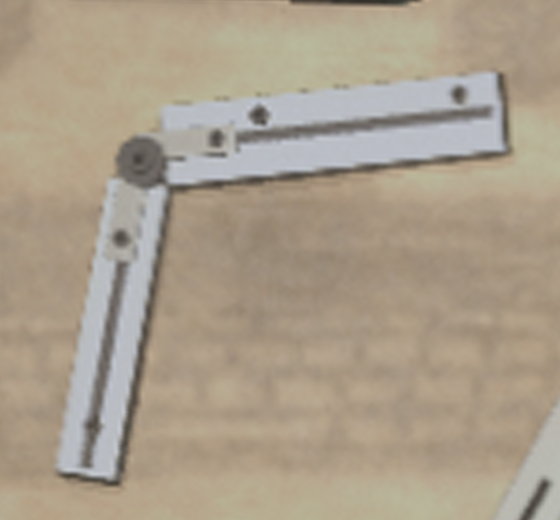

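Request:
move_arm(
  rows=[
    [[4.35,0.8,-4.07,0.122],[8.7,1.6,-8.14,0.244],[13.05,2.4,-12.2,0.366],[17.4,3.2,-16.3,0.488],[21.75,4.0,-20.35,0.61],[26.1,4.8,-24.4,0.732],[30.45,6.0,-28.5,0.854],[34.8,7.5,-32.5,0.976]],
  ],
  hand=-0.2,
)

```text
clock: 1.15
eef_pos: [0.4366, 0.1431, 0.1672]
tcp_rot: [-89.9, 0.0, -78.5]
force: [1.0, 0.4, -0.1]
gripper_width: 0.0509
```

```bash
cat >> h.py <<'E'
def to(x,y,z,yaw):
    """shift in tool axes (cm) and turn (rad) from the measured pose"""
    o=observe(); r=o["tcp_rot"]; p=o["eef_pos"]
    from scipy.spatial.transform import Rotation as Ro
    R=Ro.from_euler("xyz",r,degrees=True).as_matrix()
    s=R.T@(np.array([x,y,z])-p)*100
    dy=(yaw-r[2]+180)%360-180
    print("t %.2f pos %s rot %s w %.4f F %s"%(o["clock"],p.round(4),np.round(r,2),o["gripper_width"],np.round(o["force"],1)),"q",o["qpos"].round(0))
    print("shift",s.round(2),"turn %.4f"%(-np.radians(dy)))
E
python3 -c "
from h import *
to(.4618,.0896,.10,-85.4)"
```

```text
t 1.15 pos [0.4366 0.1431 0.1672] rot [-8.995e+01  3.000e-02 -7.853e+01] w 0.0509 F [ 1.   0.4 -0.1] q [-45.   4.  24. 111.  -2.  65.  -9.]
shift [5.75 6.72 1.4 ] turn 0.1200
```

Request:
move_arm(
  rows=[
    [[2.5,3.0,0.6,0.06],[5.0,6.0,1.2,0.12],[5.75,9.0,1.4,0.12],[5.75,10.5,1.4,0.12],[5.75,10.5,1.4,0.12]],
  ],
)

```text
clock: 1.78
eef_pos: [0.4605, 0.0917, 0.0616]
tcp_rot: [-90.1, -0.0, -85.1]
force: [-0.6, -0.6, 0.4]
gripper_width: 0.0509
```

```bash
python3 -c "
from h import *
to(.4618,.0896,.031,-85.4)
d=eyes.get_image('wrist');cv2.imwrite('pics/w1.png',d['frame'])
d=eyes.get_image('side');cv2.imwrite('pics/s1.png',cv2.resize(d['frame'][150:330,180:360],None,fx=3.3,fy=3.3))"
```

```text
t 1.77 pos [0.4605 0.0917 0.0616] rot [-9.013e+01 -3.000e-02 -8.514e+01] w 0.0509 F [-0.6 -0.6  0.4] q [-39.  14.  27. 116.  -8.  52.  -3.]
shift [0.22 3.06 0.12] turn 0.0045
```

View pics/w1.png

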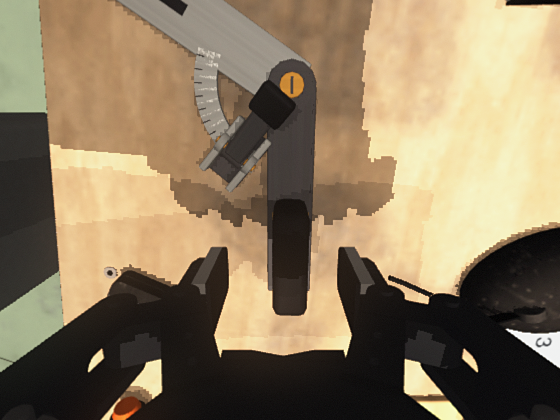

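View pics/s1.png

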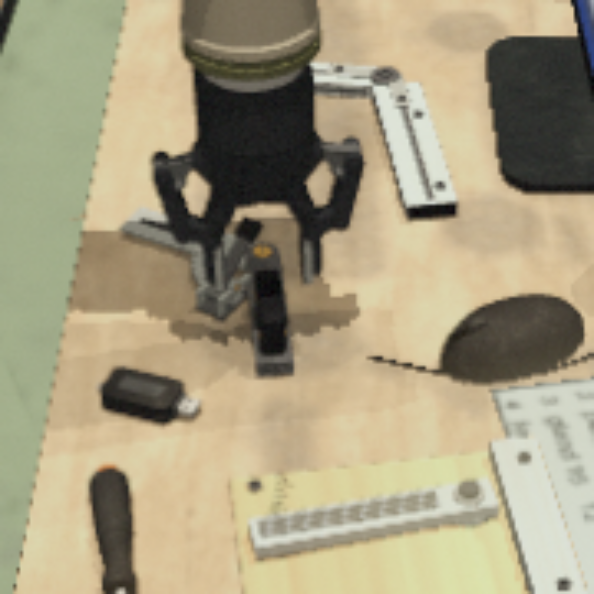

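Request:
move_arm(
  rows=[
    [[0.1,1.5,0.1,0],[0.2,3.0,0.1,0],[0.2,3.0,0.1,0]],
  ],
)

```text
clock: 2.25
eef_pos: [0.4613, 0.089, 0.0308]
tcp_rot: [-90.2, -0.1, -85.2]
force: [0.3, -0.1, 0.2]
gripper_width: 0.0512
```

Request:
move_arm(
  rows=[
    [[0,0,0,0],[0,0,0,0],[0,0,0,0],[0,0,0,0]],
  ],
  hand=1,
)

```text
clock: 2.75
eef_pos: [0.4633, 0.0895, 0.0329]
tcp_rot: [-89.9, 0.0, -85.2]
force: [2.2, -0.4, 4.8]
gripper_width: 0.0171
```

```bash
python3 -c "
from h import *
to(.4618,.0896,.031,-84.0)"
```

```text
t 2.75 pos [0.4633 0.0895 0.0329] rot [-8.991e+01  2.000e-02 -8.519e+01] w 0.0171 F [ 2.2 -0.4  4.8] q [-38.  17.  26. 117. -10.  48.  -1.]
shift [-0.02  0.19 -0.15] turn -0.0208
```

```bash
python3 -c "
from h import *
to(.5383,.2450,.060,-84.0)"
```

```text
t 2.75 pos [0.4633 0.0895 0.0329] rot [-8.991e+01  2.000e-02 -8.519e+01] w 0.0171 F [ 2.2 -0.4  4.8] q [-38.  17.  26. 117. -10.  48.  -1.]
shift [-14.87  -2.7    8.78] turn -0.0208
```

Request:
move_arm(
  rows=[
    [[0,-1.2,0,0],[-2.0,-2.5,-1.2,-0.005],[-5.0,-2.7,-3.0,-0.01],[-9.0,-2.7,-5.0,-0.015],[-13.0,-2.7,-7.5,-0.02],[-15.0,-2.7,-8.6,-0.02],[-16.1,-2.7,-8.8,-0.02],[-16.1,-2.7,-8.8,-0.02]],
  ],
)

```text
clock: 3.75
eef_pos: [0.3615, 0.2426, 0.0594]
tcp_rot: [-90.0, -0.0, -84.0]
force: [0.8, 0.0, -4.3]
gripper_width: 0.0168
```

```bash
python3 -c "
from h import *
to(.5383,.2450,.032,-84.0)
d=eyes.get_image('wrist');cv2.imwrite('pics/w2.png',d['frame'])
import pickle
d=eyes.get_image('top');pickle.dump(d,open('t2.pkl','wb'));cv2.imwrite('pics/t2.png',cv2.resize(d['frame'][160:310,120:330],None,fx=3.8,fy=3.8))"
```

```text
t 3.75 pos [0.3615 0.2426 0.0594] rot [-9.0e+01 -1.0e-02 -8.4e+01] w 0.0168 F [ 0.8  0.  -4.3] q [-56.  10.  20. 120.  -4.  50. -28.]
shift [ 1.61  2.74 17.6 ] turn 0.0001
```

View pics/w2.png

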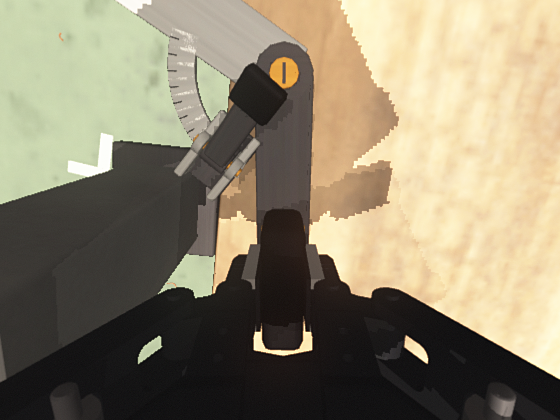

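View pics/t2.png

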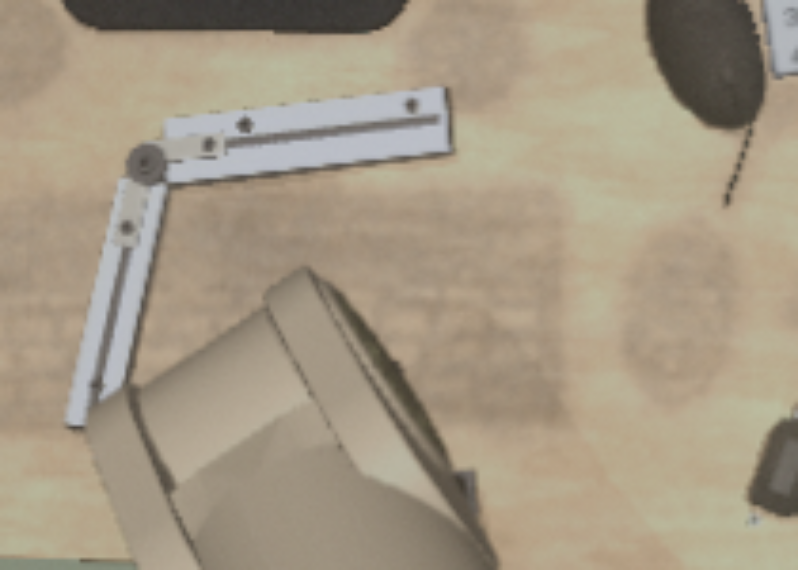

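Request:
move_arm(
  rows=[
    [[0.5,0,5.0,0],[1.0,0,10.0,0],[1.6,0,14.5,0],[1.6,0,17.0,0],[1.6,0,17.6,0],[1.6,1.0,17.6,0],[1.6,2.0,17.6,0],[1.6,2.4,17.6,0]],
  ],
)

```text
clock: 4.85
eef_pos: [0.5364, 0.2448, 0.034]
tcp_rot: [-90.1, -0.0, -84.0]
force: [-0.8, -0.1, -3.4]
gripper_width: 0.0166
```

```bash
python3 -c "
from h import *
to(.5383,.2450,.032,-84.0)
d=eyes.get_image('wrist');cv2.imwrite('pics/w3.png',d['frame'])
import pickle
d=eyes.get_image('top');pickle.dump(d,open('t3.pkl','wb'));cv2.imwrite('pics/t3.png',cv2.resize(d['frame'][160:310,120:330],None,fx=3.8,fy=3.8))"
```

```text
t 4.85 pos [0.5364 0.2448 0.034 ] rot [-9.013e+01 -3.000e-02 -8.399e+01] w 0.0166 F [-0.8 -0.1 -3.4] q [-44.  30.  21.  98. -13.  55. -12.]
shift [-0.    0.2   0.19] turn 0.0001
```

View pics/w3.png

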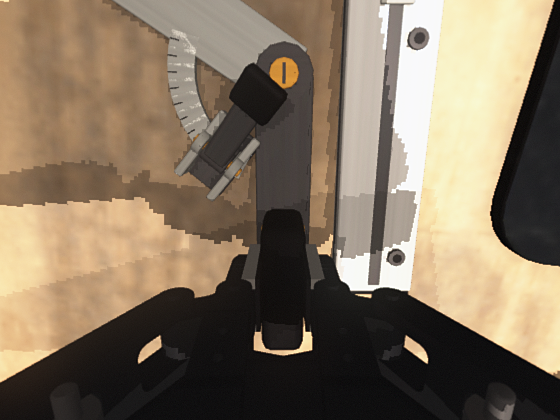

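View pics/t3.png

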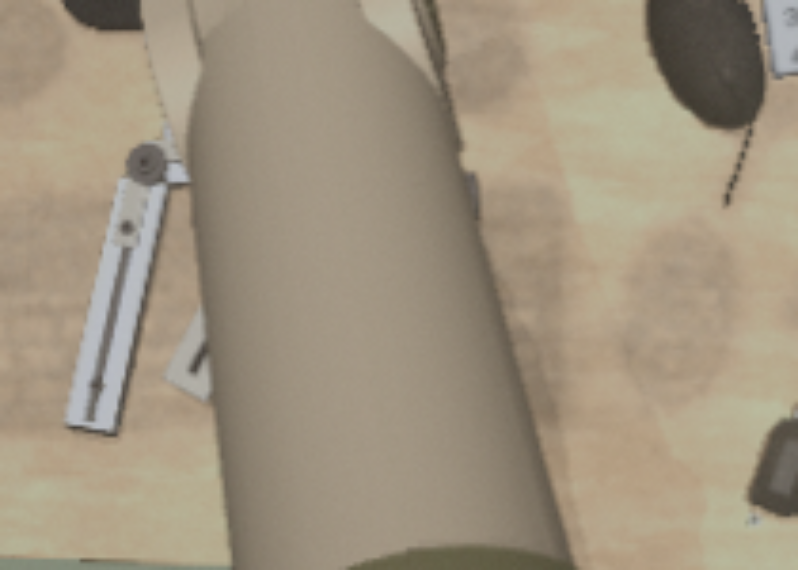

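```bash
python3 - <<'E'
from h import *
g=cv2.imread('pics/w3.png',0)
for a,b,c,e in cv2.createLineSegmentDetector().detect(g)[0][:,0]:
    l=np.hypot(c-a,e-b)
    if l>60 and min(a,c)>240 and max(a,c)<460: print(np.round([a,b,c,e],1),"%.0f %.2f"%(l,np.degrees(np.arctan2(c-a,b-e))%180))
E
```

```text
[367.1 283.2 388.7   4.3] 280 4.43
[348.    0.5 335.7 255.7] 255 2.76
[403.1   4.4 394.6 100.9] 97 4.98
[312.  129.3 308.9 224.4] 95 1.90
[332.5 233.1 342.7   0.6] 233 2.51
[253.9 286.8 263.9 213.1] 74 7.71
[409.5 288.3 422.7 173.1] 116 6.50
[256.2 243.1 254.4 155.6] 88 178.83
```

Request:
move_arm(
  rows=[
    [[0,0.2,0.3,-0.004],[0,0.3,0.6,-0.008],[0,0.3,0.9,-0.008],[0,0.3,1.2,-0.008],[0,0.3,1.2,-0.008]],
  ],
)

```text
clock: 5.58
eef_pos: [0.5504, 0.2466, 0.033]
tcp_rot: [-90.0, 0.0, -83.6]
force: [-4.7, -0.3, 5.5]
gripper_width: 0.0172
```

```bash
python3 -c "
from h import *
to(.5450,.2960,.032,-84.0)
d=eyes.get_image('wrist');cv2.imwrite('pics/w4.png',d['frame'])"
```

```text
t 5.58 pos [0.5504 0.2466 0.033 ] rot [-8.996e+01  4.000e-02 -8.357e+01] w 0.0172 F [-4.7 -0.3  5.5] q [-43.  31.  21.  96. -13.  55. -11.]
shift [-4.97  0.1   0.02] turn 0.0075
```

View pics/w4.png

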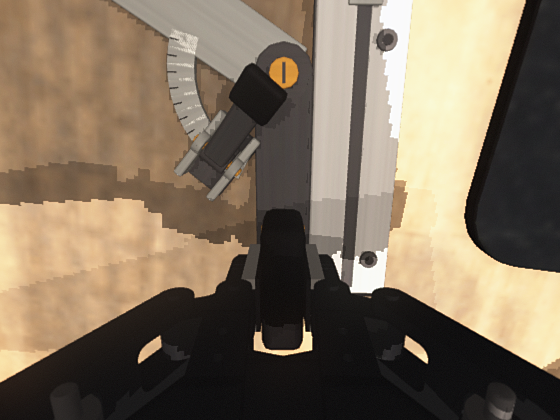

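Request:
move_arm(
  rows=[
    [[-0.6,-0.1,0.0,0],[-1.2,-0.1,0.0,0],[-1.8,-0.1,0.0,0],[-2.4,-0.1,0.0,0],[-3.0,-0.1,0.0,0],[-3.5,-0.1,0.0,0],[-4.0,-0.1,0.0,0],[-4.3,-0.1,0.02,0]],
  ],
)

```text
clock: 6.62
eef_pos: [0.5452, 0.2893, 0.0332]
tcp_rot: [-90.0, 0.0, -83.6]
force: [0.7, 0.4, -3.7]
gripper_width: 0.0174
```

```bash
python3 -c "
from h import *
to(.5450,.2960,.032,-84.0)
d=eyes.get_image('wrist');cv2.imwrite('pics/w5.png',d['frame'])
d=eyes.get_image('side');cv2.imwrite('pics/s5.png',cv2.resize(d['frame'][140:280,210:350],None,fx=4,fy=4))"
```

```text
t 6.62 pos [0.5452 0.2893 0.0332] rot [-90.01   0.   -83.56] w 0.0174 F [ 0.7  0.4 -3.7] q [-46.  32.  21.  94. -13.  56. -15.]
shift [-0.67  0.12  0.06] turn 0.0077
```

View pics/w5.png

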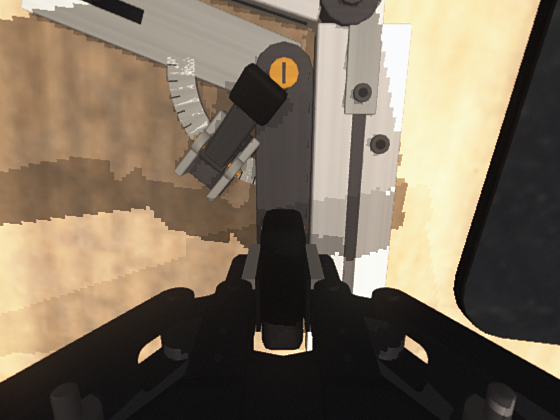

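View pics/s5.png

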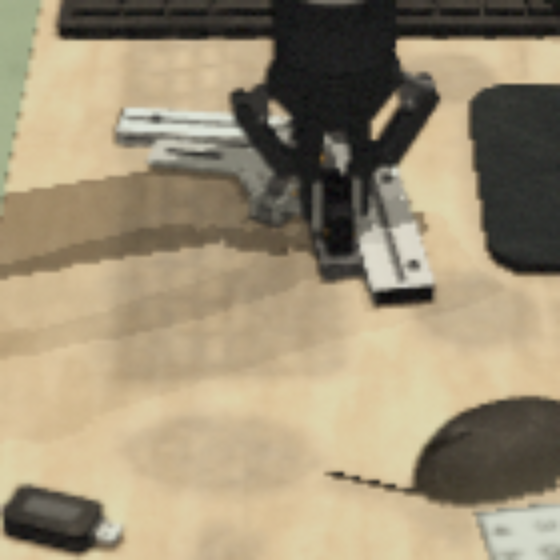

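Request:
move_arm(
  rows=[
    [[0,0.05,0.1,0],[-0.1,0.05,0.25,0],[-0.3,0.05,0.25,0],[-0.5,0.05,0.25,0],[-0.6,0.05,0.25,0],[-0.7,0.05,0.25,0],[-0.7,0.05,0.25,0]],
  ],
)

```text
clock: 7.6
eef_pos: [0.5461, 0.2893, 0.033]
tcp_rot: [-90.3, -0.4, -83.9]
force: [-12.4, -19.1, 15.2]
gripper_width: 0.0173
```

```bash
python3 -c "
from h import *
to(.5450,.2960,.032,-84.0)
d=eyes.get_image('wrist');cv2.imwrite('pics/w6.png',d['frame'])"
```

```text
t 7.60 pos [0.5461 0.2893 0.033 ] rot [-90.34  -0.4  -83.86] w 0.0173 F [-12.4 -19.1  15.2] q [-46.  33.  21.  93. -13.  57. -15.]
shift [-0.68  0.1  -0.04] turn 0.0024
```

View pics/w6.png

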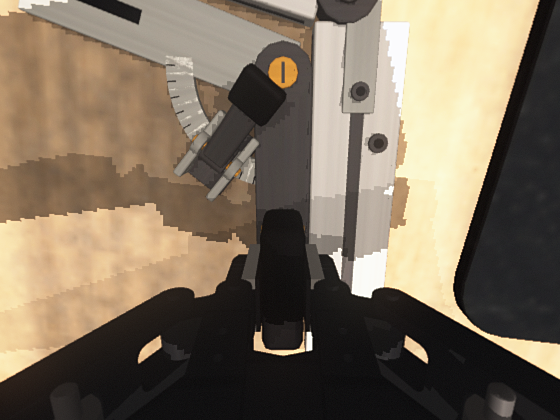

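```bash
python3 - <<'E'
from h import *
import pickle
for n in ['wrist','side','top']:
    d=eyes.get_image(n);pickle.dump(d,open(n+'6.pkl','wb'))
    im=ortho(d,.40,.60,.25,.47,.012,.0004); cv2.imwrite(f'pics/o6_{n}.png',im)
    print(n,observe()['force'].round(1))
    for p,q in segs(im,.60,.47,.0004,.03):
        v=q-p; print(p.round(4),q.round(4),"len %.3f ang %.2f"%(np.linalg.norm(v),np.degrees(np.arctan2(v[1],v[0]))%180))
E
```

```text
wrist [-12.7 -19.6  15.7]
[0.4478 0.3938] [0.4167 0.3906] len 0.031 ang 6.01
[0.4159 0.3902] [0.4004 0.2693] len 0.122 ang 82.66
[0.576  0.2913] [0.5689 0.3608] len 0.070 ang 95.83
[0.575  0.3613] [0.5825 0.2896] len 0.072 ang 95.99
[0.5483 0.3953] [0.5586 0.2953] len 0.101 ang 95.92
[0.562  0.3963] [0.5656 0.3612] len 0.035 ang 95.86
[0.4283 0.3869] [0.4834 0.3727] len 0.057 ang 165.60
[0.532  0.2928] [0.5285 0.3247] len 0.032 ang 96.16
side [-13.2 -18.7  15.8]
[0.5992 0.4681] [0.5783 0.4239] len 0.049 ang 64.67
[0.581  0.4014] [0.6008 0.4522] len 0.054 ang 68.74
[0.5603 0.3557] [0.5593 0.2902] len 0.066 ang 89.15
[0.5786 0.3274] [0.5811 0.2972] len 0.030 ang 94.70
[0.5808 0.2505] [0.5764 0.2919] len 0.042 ang 96.08
[0.5262 0.3113] [0.5239 0.3423] len 0.031 ang 94.15
[0.5109 0.3573] [0.4964 0.3964] len 0.042 ang 110.30
[0.5334 0.3487] [0.5329 0.2967] len 0.052 ang 89.45
[0.4372 0.4362] [0.4734 0.433 ] len 0.036 ang 174.95
[0.538  0.2998] [0.5406 0.3523] len 0.053 ang 87.12
[0.5647 0.3092] [0.5672 0.3518] len 0.043 ang 86.63
top [-13.  -18.6  15.5]
```

View pics/o6_wrist.png

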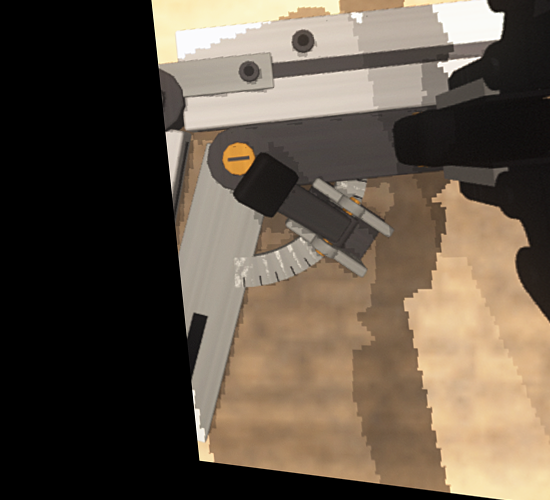

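View pics/o6_side.png

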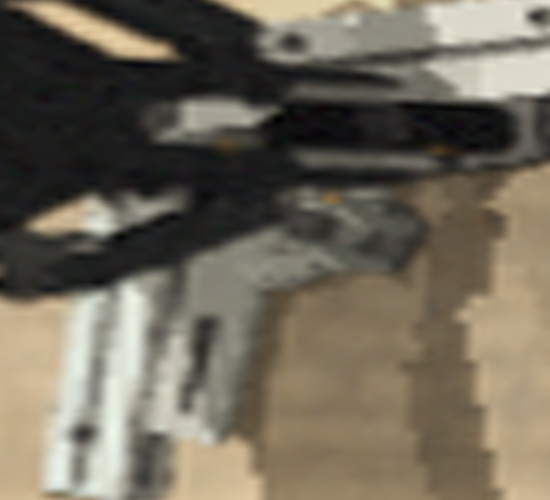

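Request:
move_arm(
  rows=[
    [[0,-0.07,-0.05,0],[0,-0.13,-0.12,0],[0,-0.13,-0.12,0],[0,-0.13,-0.12,0]],
  ],
)

```text
clock: 8.3
eef_pos: [0.5453, 0.2955, 0.0336]
tcp_rot: [-90.1, -0.0, -83.6]
force: [-3.3, -3.0, -3.2]
gripper_width: 0.0172
```

```bash
python3 -c "
from h import *
to(.5450,.2960,.032,-84.0)"
```

```text
t 8.30 pos [0.5453 0.2955 0.0336] rot [-9.009e+01 -4.000e-02 -8.359e+01] w 0.0172 F [-3.3 -3.  -3.2] q [-47.  33.  21.  93. -13.  56. -15.]
shift [-0.06  0.16 -0.03] turn 0.0071
```

Request:
move_arm(
  rows=[
    [[-0.05,0,0,0],[-0.1,0,0.03,0],[-0.15,0,0.05,0],[-0.15,0,0.05,0]],
  ],
)

```text
clock: 8.8
eef_pos: [0.5452, 0.2969, 0.0334]
tcp_rot: [-90.1, -0.1, -83.6]
force: [-5.3, -4.6, -3.0]
gripper_width: 0.0169
```

```bash
python3 - <<'E'
from h import *
import pickle
to(.5450,.2960,.032,-84.0)
d=eyes.get_image('wrist');pickle.dump(d,open('w7.pkl','wb'))
im=ortho(d,.40,.60,.25,.47,.012,.0004); cv2.imwrite(f'pics/o7.png',im)
cv2.imwrite('pics/w7.png',d['frame'])
for p,q in segs(im,.60,.47,.0004,.025):
        v=q-p; print(p.round(4),q.round(4),"len %.3f ang %.2f"%(np.linalg.norm(v),np.degrees(np.arctan2(v[1],v[0]))%180))
d=eyes.get_image('side');cv2.imwrite('pics/s7.png',cv2.resize(d['frame'][140:280,210:350],None,fx=4,fy=4))
E
```

```text
t 8.80 pos [0.5452 0.2969 0.0334] rot [-9.014e+01 -7.000e-02 -8.358e+01] w 0.0169 F [-5.3 -4.6 -3. ] q [-47.  33.  21.  93. -13.  57. -15.]
shift [ 0.09  0.14 -0.03] turn 0.0073
[0.5998 0.4182] [0.5723 0.4151] len 0.028 ang 6.35
[0.4897 0.4059] [0.4478 0.4015] len 0.042 ang 5.91
[0.5468 0.4123] [0.4898 0.406 ] len 0.057 ang 6.25
[0.414  0.3973] [0.4004 0.2818] len 0.116 ang 83.25
[0.4474 0.401 ] [0.4732 0.3965] len 0.026 ang 169.96
[0.4718 0.3907] [0.4338 0.398 ] len 0.039 ang 169.05
[0.5718 0.4152] [0.5461 0.4122] len 0.026 ang 6.55
[0.5744 0.3082] [0.5689 0.3608] len 0.053 ang 95.94
[0.461  0.2504] [0.4852 0.2686] len 0.030 ang 36.95
[0.5751 0.3608] [0.5779 0.3333] len 0.028 ang 95.89
[0.5483 0.3953] [0.5578 0.3038] len 0.092 ang 95.91
[0.5407 0.3954] [0.5054 0.4019] len 0.036 ang 169.43
[0.578  0.3323] [0.581  0.3037] len 0.029 ang 95.91
[0.4934 0.4063] [0.5473 0.3967] len 0.055 ang 169.86
[0.5311 0.3003] [0.5278 0.3322] len 0.032 ang 95.77
[0.4228 0.3883] [0.4793 0.3775] len 0.058 ang 169.22
[0.562  0.3958] [0.5656 0.3612] len 0.035 ang 95.86
```

View pics/o7.png

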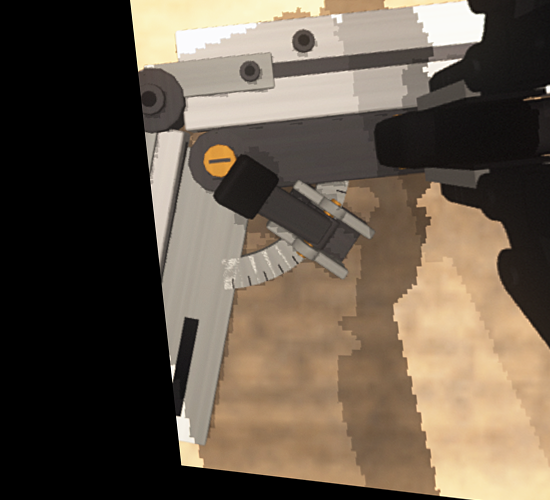

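View pics/w7.png

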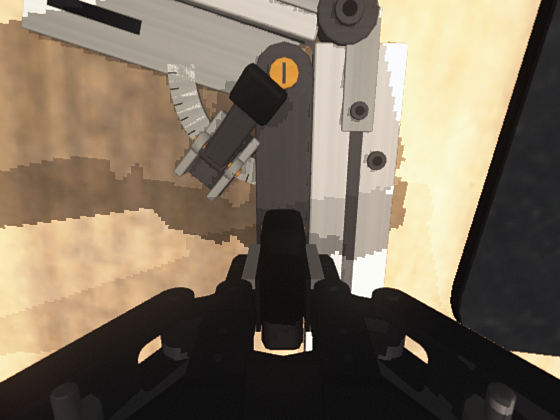

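Request:
move_arm(
  rows=[
    [[-0.08,0.0,0.0,0],[-0.15,0.03,0.0,0],[-0.2,0.05,0.0,0],[-0.2,0.05,0.0,0]],
  ],
)

```text
clock: 9.4
eef_pos: [0.5451, 0.2978, 0.0333]
tcp_rot: [-90.2, -0.1, -83.6]
force: [-7.6, -7.5, 1.2]
gripper_width: 0.0169
```

```bash
python3 - <<'E'
from h import *
import pickle
to(.5450,.2960,.032,-84.0)
d=eyes.get_image('wrist')
for z in (.009,.014):
  im=ortho(d,.40,.60,.25,.47,z,.0004); cv2.imwrite(f'pics/o8_{z}.png',im)
  print(z)
  for p,q in segs(im,.60,.47,.0004,.03):
        v=q-p; a=np.degrees(np.arctan2(v[1],v[0]))%180
        if abs(a-168)<7 or abs(a-96)<3: print(p.round(4),q.round(4),"len %.3f ang %.2f"%(np.linalg.norm(v),a))
im=ortho(d,.40,.60,.36,.43,.009,.0002);cv2.imwrite('pics/o8z.png',cv2.resize(im,None,fx=.6,fy=.6))
cv2.imwrite('pics/w8.png',cv2.resize(d['frame'][0:140,100:400],None,fx=2.6,fy=2.6))
E
```

```text
t 9.40 pos [0.5451 0.2978 0.0333] rot [-90.16  -0.12 -83.63] w 0.0169 F [-7.6 -7.5  1.2] q [-47.  33.  21.  93. -13.  57. -16.]
shift [ 0.18  0.13 -0.03] turn 0.0064
0.009
[0.4709 0.3915] [0.4309 0.3988] len 0.041 ang 169.64
[0.5727 0.3302] [0.5695 0.3602] len 0.030 ang 95.97
[0.5757 0.3612] [0.5822 0.2992] len 0.062 ang 95.92
[0.5485 0.3958] [0.5557 0.3263] len 0.070 ang 95.94
[0.4899 0.4077] [0.5474 0.3974] len 0.058 ang 169.82
[0.4203 0.3888] [0.4779 0.3783] len 0.059 ang 169.70
[0.5625 0.3963] [0.5662 0.3607] len 0.036 ang 95.87
[0.5766 0.3983] [0.5803 0.3627] len 0.036 ang 96.01
0.014
[0.4728 0.3907] [0.4348 0.3977] len 0.039 ang 169.62
[0.5746 0.3612] [0.5822 0.2863] len 0.075 ang 95.83
[0.5481 0.3948] [0.5551 0.3277] len 0.067 ang 95.94
[0.5402 0.3957] [0.4918 0.4044] len 0.049 ang 169.75
[0.4919 0.4063] [0.5469 0.3965] len 0.056 ang 169.83
[0.5617 0.3952] [0.5652 0.3612] len 0.034 ang 95.82
[0.4242 0.388 ] [0.4804 0.3778] len 0.057 ang 169.69
[0.5753 0.3973] [0.579  0.3623] len 0.035 ang 95.97
```

View pics/w8.png

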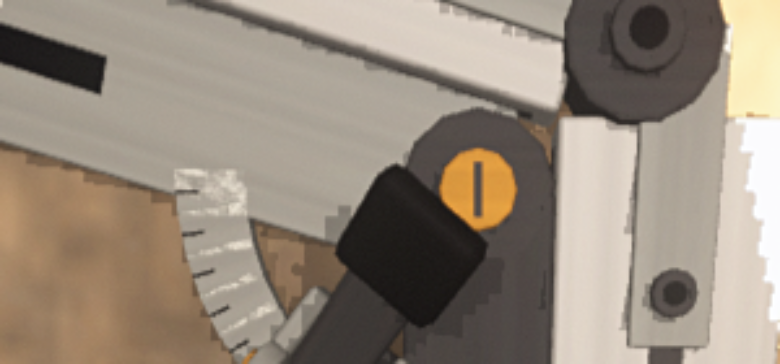

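Request:
move_arm(
  rows=[
    [[0,0,0,0],[0,0,0,0],[0,0,0,0],[0,0,0,0],[0,-1.5,0,0],[0,-3.5,0,0],[0,-5.5,0,0],[0,-6.5,0,0]],
  ],
  hand=-0.1,
)

```text
clock: 10.45
eef_pos: [0.5469, 0.3, 0.1012]
tcp_rot: [-89.8, 0.1, -83.6]
force: [0.1, 1.0, -0.5]
gripper_width: 0.0469
```

```bash
python3 - <<'E'
from h import *
import pickle
to(.53,.37,.1,-84.0)
d=eyes.get_image('wrist');pickle.dump(d,open('w9.pkl','wb'))
cv2.imwrite('pics/w9.png',d['frame'])
for z in (.009,.014):
  im=ortho(d,.40,.60,.25,.47,z,.0004); cv2.imwrite(f'pics/o9_{z}.png',im)
  print(z)
  for p,q in segs(im,.60,.47,.0004,.03):
        v=q-p; a=np.degrees(np.arctan2(v[1],v[0]))%180
        if abs(a-168)<7 or abs(a-96)<3: print(p.round(4),q.round(4),"len %.3f ang %.2f"%(np.linalg.norm(v),a))
E
```

```text
t 10.45 pos [0.5469 0.3    0.1012] rot [-89.84   0.09 -83.59] w 0.0469 F [ 0.1  1.  -0.5] q [-48.  29.  22.  90. -11.  63. -17.]
shift [-7.15  0.13 -0.9 ] turn 0.0072
0.009
[0.4094 0.4216] [0.5469 0.3973] len 0.140 ang 169.99
[0.5483 0.3959] [0.5632 0.2507] len 0.146 ang 95.87
[0.5522 0.4263] [0.5148 0.4333] len 0.038 ang 169.46
[0.5547 0.3038] [0.5597 0.2537] len 0.050 ang 95.62
[0.5746 0.3072] [0.5691 0.3608] len 0.054 ang 95.90
[0.5752 0.3608] [0.5801 0.3137] len 0.047 ang 95.94
[0.58   0.3137] [0.5865 0.2507] len 0.063 ang 95.92
[0.4753 0.4284] [0.5097 0.4223] len 0.035 ang 169.84
[0.5348 0.2608] [0.53   0.3093] len 0.049 ang 95.54
[0.5807 0.2507] [0.5749 0.3058] len 0.055 ang 96.03
[0.4704 0.3915] [0.4314 0.3985] len 0.040 ang 169.82
[0.4327 0.4043] [0.4717 0.3973] len 0.040 ang 169.81
[0.5263 0.3991] [0.4942 0.4048] len 0.033 ang 169.93
[0.4202 0.3887] [0.4829 0.3773] len 0.064 ang 169.74
[0.5088 0.415 ] [0.5462 0.4082] len 0.038 ang 169.66
[0.5358 0.2762] [0.5324 0.3093] len 0.033 ang 95.82
[0.5621 0.3957] [0.5656 0.3617] len 0.034 ang 95.83
[0.5112 0.4287] [0.5508 0.4215] len
[... 372 characters left out ...]
 0.042 ang 169.77
[0.5348 0.2632] [0.5301 0.3122] len 0.049 ang 95.49
[0.4768 0.4271] [0.5097 0.4211] len 0.033 ang 169.76
[0.58   0.2507] [0.5741 0.3068] len 0.056 ang 96.02
[0.4719 0.3909] [0.4338 0.3978] len 0.039 ang 169.80
[0.4351 0.4035] [0.4732 0.3966] len 0.039 ang 169.79
[0.5542 0.3053] [0.5584 0.2662] len 0.039 ang 96.09
[0.4232 0.3881] [0.4819 0.3775] len 0.060 ang 169.73
[0.5374 0.2643] [0.5329 0.3057] len 0.042 ang 96.21
[0.5093 0.414 ] [0.5458 0.4074] len 0.037 ang 169.69
[0.5517 0.4251] [0.5153 0.4317] len 0.037 ang 169.73
[0.5617 0.3947] [0.5651 0.3617] len 0.033 ang 95.86
[0.599  0.2822] [0.5957 0.3142] len 0.032 ang 95.94
[0.5117 0.4274] [0.5504 0.4203] len 0.039 ang 169.69
```

View pics/w9.png

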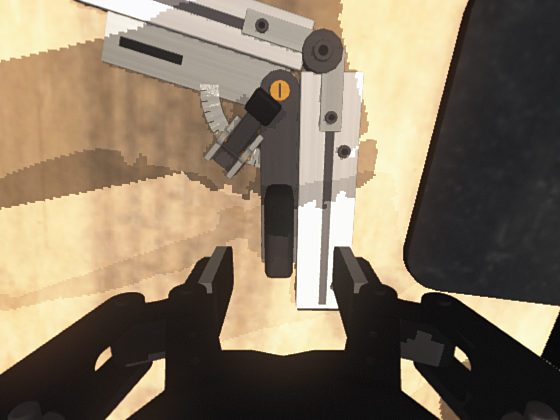

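View pics/o9_0.014.png

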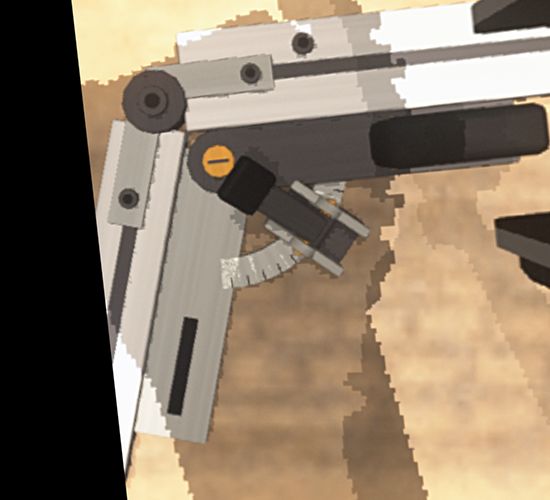

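```bash
python3 - <<'E'
from h import *
import pickle
print(env.tcp_to_tips)
d=pickle.load(open('w9.pkl','rb'))
for u,v in [(262,103),(255,100),(270,107),(265,95),(258,112),(281,90)]: print(u,v,pt(d,u,v).round(4))
to(.5264,.3692,.078,-83.6)
E
```

```text
0.011
262 103 [0.5276 0.3725 0.0511]
255 100 [0.5235 0.3738 0.0477]
270 107 [0.5321 0.371  0.0507]
265 95 [0.5288 0.3768 0.051 ]
258 112 [0.5255 0.3677 0.0458]
281 90 [0.5367 0.3827 0.0173]
t 10.50 pos [0.5472 0.3001 0.1018] rot [-89.8    0.11 -83.58] w 0.0476 F [ 1.4 -0.   1.6] q [-48.  28.  22.  90. -11.  63. -17.]
shift [-7.09  2.39 -1.3 ] turn 0.0003
```

Request:
move_arm(
  rows=[
    [[-1.5,0,-0.4,0],[-3.0,0,-0.7,0],[-5.0,0,-1.0,0],[-6.3,0.3,-1.25,0],[-7.1,1.2,-1.26,0],[-7.1,2.2,-1.26,0],[-7.1,2.2,-1.26,0]],
  ],
  hand=1,
)

```text
clock: 11.38
eef_pos: [0.5252, 0.3672, 0.0749]
tcp_rot: [-90.1, -0.1, -83.6]
force: [0.6, 0.2, -0.1]
gripper_width: 0.0001
```

```bash
python3 - <<'E'
from h import *
to(.5264,.3692,.061,-83.6)
d=eyes.get_image('side');cv2.imwrite('pics/s10.png',cv2.resize(d['frame'][140:260,210:350],None,fx=5,fy=5))
d=eyes.get_image('wrist');cv2.imwrite('pics/w10.png',d['frame'])
E
```

```text
t 11.38 pos [0.5252 0.3672 0.0749] rot [-90.12  -0.12 -83.64] w 0.0001 F [ 0.6  0.2 -0.1] q [-52.  32.  20.  88. -12.  62. -23.]
shift [-0.18  1.39  0.15] turn -0.0007
```

View pics/s10.png

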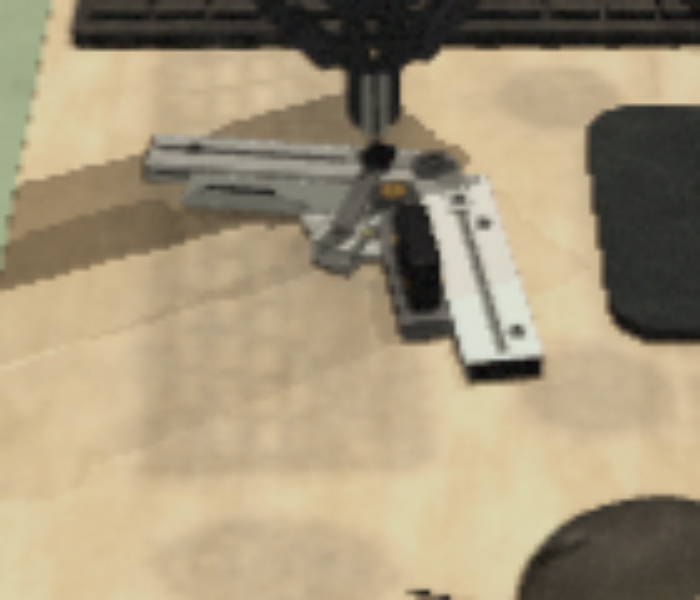

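View pics/w10.png

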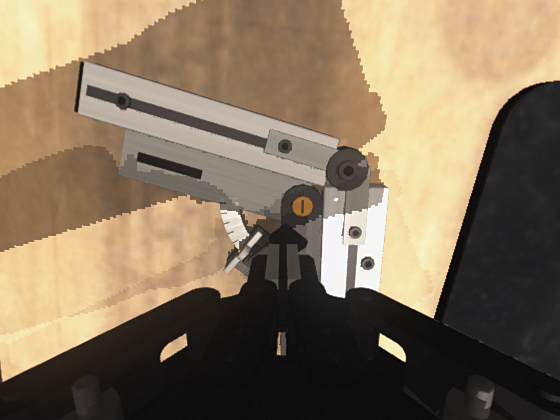

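Request:
move_arm(
  rows=[
    [[-0.33,0.5,0.29,0],[-0.33,1.0,0.29,0],[-0.37,1.3,0.33,0],[-0.59,1.65,0.51,0],[-0.72,1.9,0.62,0],[-0.83,2.1,0.72,0],[-0.94,2.35,0.82,0],[-1.04,2.6,0.9,0]],
  ],
)

```text
clock: 12.48
eef_pos: [0.5334, 0.38, 0.0506]
tcp_rot: [-90.0, 0.0, -83.6]
force: [-1.1, -1.8, 2.0]
gripper_width: 0.0002
```

```bash
python3 - <<'E'
from h import *
to(.5349,.3816,.034,-83.6)
d=eyes.get_image('side');cv2.imwrite('pics/s11.png',cv2.resize(d['frame'][140:260,210:350],None,fx=5,fy=5))
d=eyes.get_image('wrist');cv2.imwrite('pics/w11.png',d['frame'])
E
```

```text
t 12.47 pos [0.5334 0.38   0.0506] rot [-90.     0.   -83.58] w 0.0002 F [-1.1 -1.8  2. ] q [-52.  35.  20.  87. -13.  60. -23.]
shift [-0.14  1.66  0.17] turn 0.0003
```

View pics/s11.png

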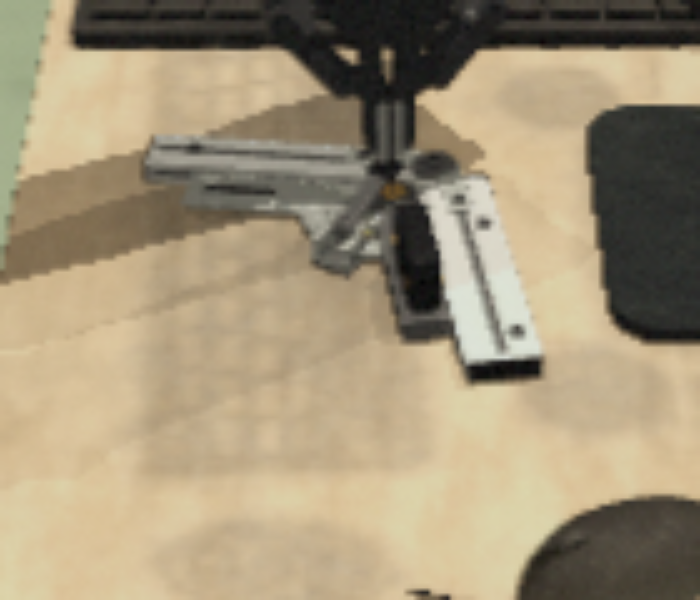

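View pics/w11.png

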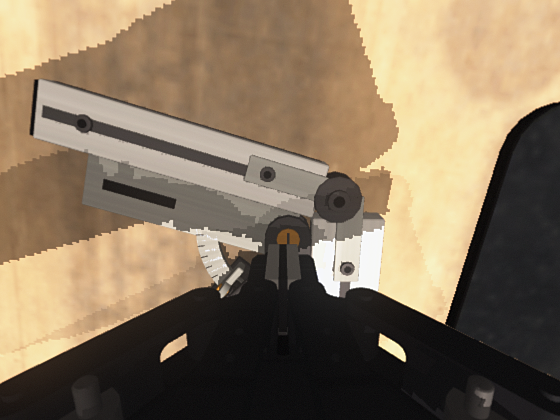

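Request:
move_arm(
  rows=[
    [[-0.04,0.3,0.04,0],[-0.08,0.6,0.08,0],[-0.11,0.9,0.1,0],[-0.13,1.2,0.12,0],[-0.15,1.45,0.14,0],[-0.15,1.65,0.14,0],[-0.15,1.65,0.14,0]],
  ],
)

```text
clock: 13.45
eef_pos: [0.5349, 0.382, 0.0355]
tcp_rot: [-90.0, 0.1, -83.6]
force: [-2.3, 0.8, 14.0]
gripper_width: -0.0001
```

```bash
python3 - <<'E'
from h import *
to(.5349,.3816,.034,-83.6)
d=eyes.get_image('side');cv2.imwrite('pics/s12.png',cv2.resize(d['frame'][140:260,210:350],None,fx=5,fy=5))
E
```

```text
t 13.45 pos [0.5349 0.382  0.0355] rot [-8.996e+01  6.000e-02 -8.358e+01] w -0.0001 F [-2.3  0.8 14. ] q [-52.  36.  19.  87. -13.  59. -23.]
shift [ 0.04  0.15 -0.  ] turn 0.0003
```

View pics/s12.png

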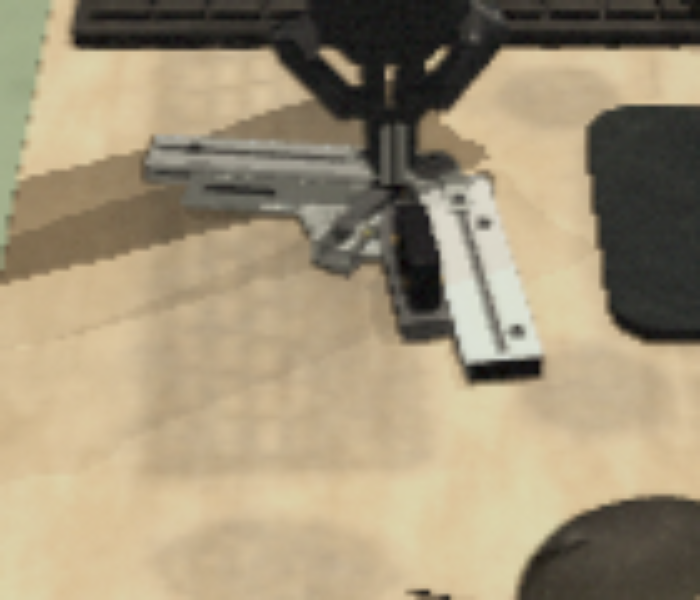

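Request:
move_arm(
  rows=[
    [[0,0.15,0,0],[0,0.3,0,0],[0,0.3,0,0],[0,0.3,0,0]],
  ],
)

```text
clock: 14.0
eef_pos: [0.5351, 0.3821, 0.0347]
tcp_rot: [-89.9, 0.1, -83.6]
force: [-7.7, -4.2, 29.4]
gripper_width: -0.0002
```

Request:
move_arm(
  rows=[
    [[0,-0.5,0,0],[0,-2.0,0,0],[0,-4.0,0,0],[0,-6.0,0,0],[0,-7.0,0,0],[0,-7.0,0,0]],
  ],
)

```text
clock: 14.75
eef_pos: [0.535, 0.382, 0.1023]
tcp_rot: [-89.9, 0.1, -83.6]
force: [0.4, 1.0, -0.1]
gripper_width: -0.0003
```

```bash
python3 - <<'E'
from h import *
import pickle
to(.5451,.2978,.1,-84.0)
d=eyes.get_image('wrist');pickle.dump(d,open('w13.pkl','wb'))
cv2.imwrite('pics/w13.png',d['frame'])
for z in (.014,):
  im=ortho(d,.40,.60,.25,.47,z,.0004)
  print(z)
  for p,q in segs(im,.60,.47,.0004,.03):
        v=q-p; a=np.degrees(np.arctan2(v[1],v[0]))%180
        if abs(a-168)<7 or abs(a-96)<3: print(p.round(4),q.round(4),"len %.3f ang %.2f"%(np.linalg.norm(v),a))
d=eyes.get_image('side');cv2.imwrite('pics/s13.png',cv2.resize(d['frame'][140:260,210:350],None,fx=5,fy=5))
E
```

```text
t 14.75 pos [0.535  0.382  0.1023] rot [-8.991e+01  6.000e-02 -8.358e+01] w -0.0003 F [ 0.4  1.  -0.1] q [-52.  32.  21.  84. -12.  66. -24.]
shift [8.48 0.22 0.06] turn 0.0073
0.014
[0.5478 0.3948] [0.5521 0.3542] len 0.041 ang 96.07
[0.5743 0.3607] [0.5781 0.3237] len 0.037 ang 95.90
[0.5087 0.4149] [0.4292 0.4293] len 0.081 ang 169.75
[0.4404 0.4333] [0.5102 0.4207] len 0.071 ang 169.75
[0.5616 0.3938] [0.5651 0.3607] len 0.033 ang 96.05
[0.5522 0.4251] [0.4062 0.4516] len 0.148 ang 169.72
[0.4338 0.405 ] [0.4731 0.398 ] len 0.040 ang 169.96
[0.5117 0.4268] [0.5492 0.42  ] len 0.038 ang 169.79
[0.4658 0.3933] [0.4339 0.3989] len 0.032 ang 169.95
[0.4883 0.4383] [0.5508 0.427 ] len 0.064 ang 169.73
[0.4692 0.4107] [0.5329 0.3991] len 0.065 ang 169.68
[0.4037 0.4224] [0.4589 0.4126] len 0.056 ang 169.88
[0.4117 0.4522] [0.4876 0.4384] len 0.077 ang 169.74
[0.4533 0.3841] [0.4838 0.3785] len 0.031 ang 169.71
[0.5381 0.3232] [0.5348 0.3588] len 0.036 ang 95.16
[0.5402 0.3592] [0.5448 0.3243] len 0.035 ang 97.61
[0.5937 0.3322] [0.5869 0.3988] len 0.067 ang 95.88
```

View pics/w13.png

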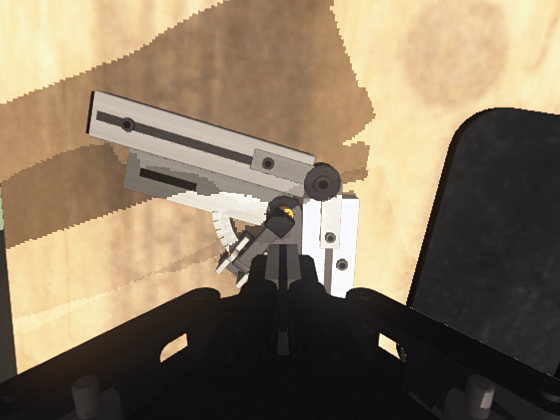

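View pics/s13.png

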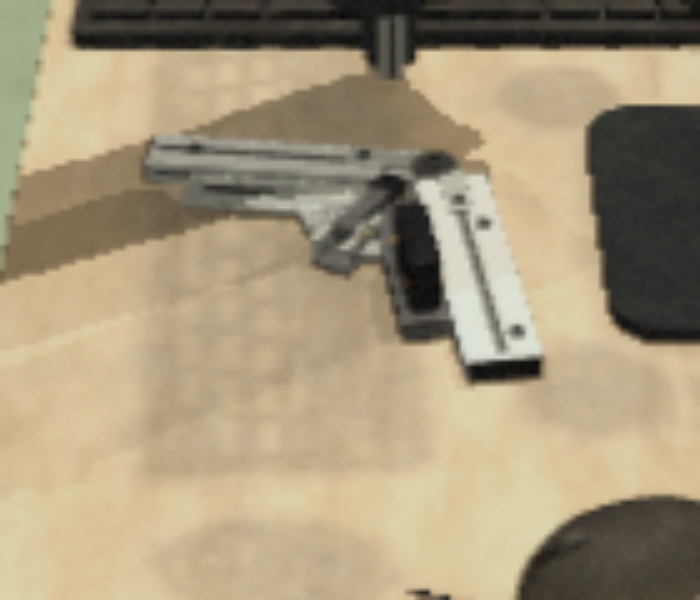

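```bash
python3 - <<'E'
from h import *
import pickle
d=pickle.load(open('w13.pkl','rb'))
for u,v in [(275,215),(280,220),(284,224),(272,222),(266,233),(258,242),(250,250),(289,213)]: print(u,v,pt(d,u,v).round(4))
cv2.imwrite('pics/w13z.png',cv2.resize(d['frame'][180:300,190:370],None,fx=4,fy=4))
E
```

```text
275 215 [0.5295 0.3846 0.0257]
280 220 [0.5332 0.3815 0.0257]
284 224 [0.5363 0.3788 0.0254]
272 222 [0.528  0.3792 0.0249]
266 233 [0.5247 0.3706 0.0243]
258 242 [0.5198 0.3633 0.0241]
250 250 [0.5148 0.3566 0.0238]
289 213 [0.5392 0.3844 0.0169]
```

View pics/w13z.png

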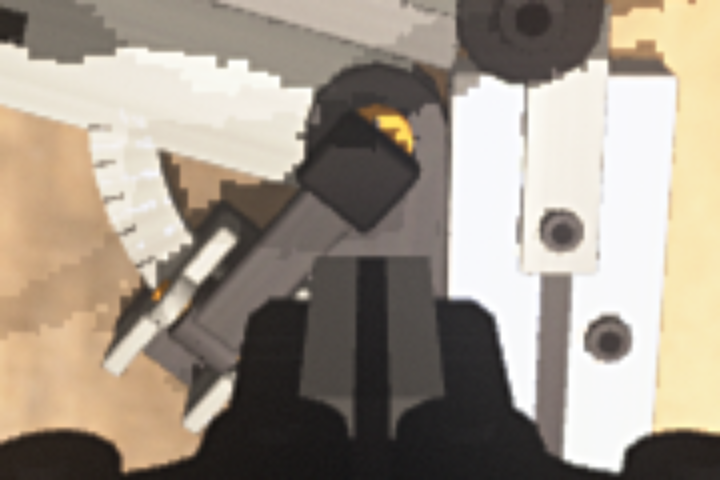

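```bash
python3 - <<'E'
from h import *
import pickle
for n in('w13','w9'):
  d=pickle.load(open(n+'.pkl','rb'))
  R=d['R'];g=np.zeros((0,3))
  H=np.zeros(d['depth'].shape)
  f=K(d)
  v,u=np.mgrid[0:420,0:560]; x=(u-d['cx'])/f;y=(v-d['cy'])/f
  P=(np.stack([x,y,np.ones_like(x)],-1)*d['depth'][...,None]-d['t'])@d['R']
  H=P[...,2]
  if n=='w13':
    for nm,(u0,u1,v0,v1) in dict(legtop=(310,316,215,240),slant=(200,240,130,140),pad=(274,286,214,224),handle=(255,264,236,244),bench=(420,430,60,70),blade=(150,180,190,198)).items():
      s=H[v0:v1,u0:u1]; print(nm,np.median(s).round(5),s.std().round(5))
  s=P[(abs(P[...,0]-.5349)<.004)&(abs(P[...,1]-.3816)<.004)] 
  if n=='w13':
    # plane fit along handle
    ax=np.array([.535+.035*.1045-.030*.9945,.3832-.035*.9945-.03*.1045]); uu=np.array([.568,.823]);nn=np.array([-.823,.568])
    q=P[...,:2]-ax; a=q@uu;b=q@nn
    for k in range(0,56,4):
      m=(abs(b)<.003)&(a>k/1000)&(a<(k+4)/1000)&(H<.04); print(k,m.sum(),np.median(H[m]).round(4) if m.any() else None)
E
```

```text
legtop 0.01466 0.00064
slant 0.0147 0.01126
pad 0.02545 0.00064
handle 0.02432 0.04849
bench 0.00053 0.0233
blade 0.00973 0.0147
0 45 0.0242
4 56 0.0242
8 55 0.0244
12 60 0.0242
16 57 0.0241
20 61 0.0243
24 51 0.0244
28 46 0.0245
32 45 0.0249
36 48 0.0255
40 51 0.0256
44 52 0.0254
48 70 0.017
52 47 0.0147
```

Request:
move_arm(
  rows=[
    [[2.0,0,0,0],[5.0,0,0,0],[7.5,0.5,0.05,0],[8.5,2.0,0.1,0],[8.5,4.0,0.1,0],[8.5,6.0,0.1,0],[8.5,6.9,0.1,0],[8.5,6.9,0.1,0]],
  ],
  hand=-0.1,
)

```text
clock: 15.85
eef_pos: [0.5442, 0.2976, 0.0308]
tcp_rot: [-90.1, -0.1, -83.5]
force: [0.6, -0.2, 0.8]
gripper_width: 0.0467
```

Request:
move_arm(
  rows=[
    [[0,0,0,0],[0,0,0,0],[0,0,0,0],[0,0,0,0]],
  ],
  hand=1,
)

```text
clock: 16.35
eef_pos: [0.5451, 0.2977, 0.033]
tcp_rot: [-90.0, 0.1, -83.6]
force: [-3.7, -1.2, 6.5]
gripper_width: 0.0171
```

```bash
python3 - <<'E'
from h import *
to(.5451,.2978,.06,-84.0)
E
```

```text
t 16.35 pos [0.5451 0.2977 0.033 ] rot [-8.998e+01  5.000e-02 -8.357e+01] w 0.0171 F [-3.7 -1.2  6.5] q [-47.  33.  20.  93. -13.  56. -15.]
shift [-0.01 -2.7   0.01] turn 0.0075
```

```bash
python3 - <<'E'
from h import *
import pickle
d=pickle.load(open("top0.pkl","rb"))
for u,v in [(297,133),(340,142),(385,150),(305,172),(275,133),(330,125),(345,70),(420,150),(420,40),(510,110)]: print((u,v),pt(d,u,v).round(3))
to(.5451,.2978,.06,-84.0)
E
```

```text
(297, 133) [0.719 0.094 0.016]
(340, 142) [ 0.695 -0.004  0.019]
(385, 150) [ 0.675 -0.105  0.018]
(305, 172) [0.619 0.078 0.038]
(275, 133) [0.708 0.143 0.045]
(330, 125) [0.743 0.017 0.002]
(345, 70) [0.759 0.004 0.238]
(420, 150) [ 0.68  -0.19   0.003]
(420, 40) [ 0.81  -0.137  0.262]
(510, 110) [ 0.75  -0.384  0.078]
t 16.35 pos [0.5451 0.2977 0.033 ] rot [-8.998e+01  5.000e-02 -8.357e+01] w 0.0171 F [-3.7 -1.2  6.5] q [-47.  33.  20.  93. -13.  56. -15.]
shift [-0.01 -2.7   0.01] turn 0.0075
```

Request:
move_arm(
  rows=[
    [[0.2,-0.2,-0.2,0],[0.6,-0.3,-0.6,0],[1.2,-0.5,-1.2,0],[1.8,-1.5,-1.8,0],[2.5,-3.5,-2.2,0],[3.5,-5.5,-2.4,0],[5.0,-7.5,-2.4,0],[7.0,-8.5,-2.4,0]],
  ],
)

```text
clock: 17.35
eef_pos: [0.53, 0.2242, 0.1194]
tcp_rot: [-89.8, 0.1, -83.6]
force: [0.4, -0.2, -4.1]
gripper_width: 0.017
```

```bash
python3 - <<'E'
from h import *
to(.6012,-.2534,.12,-84.0)
d=eyes.get_image('wrist');cv2.imwrite('pics/w14.png',d['frame'])
E
```

```text
t 17.35 pos [0.53   0.2242 0.1194] rot [-8.985e+01  7.000e-02 -8.357e+01] w 0.0170 F [ 0.4 -0.2 -4.1] q [-45.  22.  24.  97. -10.  63. -12.]
shift [48.26 -0.11  1.73] turn 0.0075
```

View pics/w14.png

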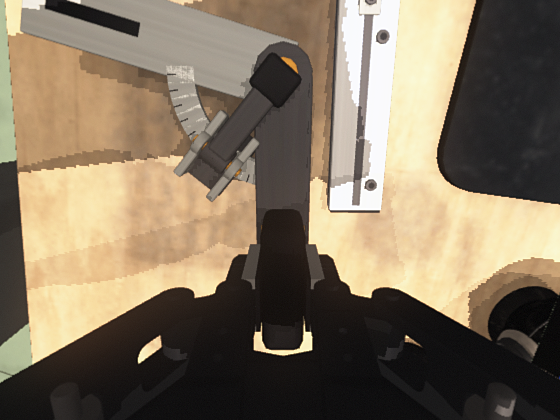

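Request:
move_arm(
  rows=[
    [[3.0,0,0.1,0],[8.0,0,0.3,0],[14.0,0,0.5,0],[20.0,0,0.7,0],[26.0,0,0.9,0],[32.0,0,1.1,0],[37.5,0,1.3,0],[42.0,0,1.5,0]],
  ],
)

```text
clock: 18.4
eef_pos: [0.5899, -0.1947, 0.1172]
tcp_rot: [-90.0, -0.0, -83.7]
force: [1.6, 0.6, -4.4]
gripper_width: 0.017
```

```bash
python3 - <<'E'
from h import *
to(.6012,-.2534,.075,-84.0)
E
```

```text
t 18.40 pos [ 0.5899 -0.1947  0.1172] rot [-9.003e+01 -5.000e-02 -8.374e+01] w 0.0170 F [ 1.6  0.6 -4.4] q [ -8.  29.  31.  90. -16.  66.  34.]
shift [5.95 4.22 0.48] turn 0.0045
```

Request:
move_arm(
  rows=[
    [[2.5,0,0.2,0],[4.5,1.0,0.4,0],[5.9,2.5,0.5,0.004],[5.9,4.5,0.5,0.004],[5.9,5.7,0.5,0.004],[5.9,5.7,0.5,0.004]],
  ],
)

```text
clock: 19.15
eef_pos: [0.6017, -0.2468, 0.0582]
tcp_rot: [-90.2, 0.1, -83.7]
force: [-0.1, -0.4, -2.8]
gripper_width: 0.0167
```

```bash
python3 - <<'E'
from h import *
import pickle
to(.6012,-.2534,.040,-84.0)
d=eyes.get_image('wrist');pickle.dump(d,open('w15.pkl','wb'));cv2.imwrite('pics/w15.png',d['frame'])
for z in (.02,):
  im=ortho(d,.44,.66,-.30,-.02,z,.0004);cv2.imwrite('pics/o15.png',im)
  for p,q in segs(im,.66,-.02,.0004,.03):
        v=q-p; a=np.degrees(np.arctan2(v[1],v[0]))%180
        print(p.round(4),q.round(4),"len %.3f ang %.2f"%(np.linalg.norm(v),a))
E
```

```text
t 19.15 pos [ 0.6017 -0.2468  0.0582] rot [-90.16   0.11 -83.71] w 0.0167 F [-0.1 -0.4 -2.8] q [ -1.  36.  30.  87. -19.  62.  40.]
shift [ 0.66  1.82 -0.12] turn 0.0051
[ 0.6598 -0.1199] [ 0.6133 -0.1249] len 0.047 ang 6.18
[ 0.4569 -0.1422] [ 0.4404 -0.2822] len 0.141 ang 83.24
[ 0.6048 -0.1259] [ 0.5703 -0.1296] len 0.035 ang 6.17
[ 0.5703 -0.1296] [ 0.4793 -0.1394] len 0.092 ang 6.11
[ 0.6131 -0.1257] [ 0.6264 -0.2513] len 0.126 ang 96.03
[ 0.6095 -0.1857] [ 0.6146 -0.2338] len 0.048 ang 96.12
[ 0.5208 -0.1507] [ 0.4779 -0.1431] len 0.044 ang 169.95
[ 0.4889 -0.1385] [ 0.5218 -0.1442] len 0.033 ang 170.20
[ 0.6227 -0.2348] [ 0.6112 -0.1262] len 0.109 ang 96.04
[ 0.6579 -0.2702] [ 0.654  -0.2333] len 0.037 ang 96.10
[ 0.5379 -0.1337] [ 0.5918 -0.1432] len 0.055 ang 169.95
[ 0.4767 -0.2977] [ 0.5248 -0.2925] len 0.048 ang 6.22
[ 0.4696 -0.2333] [ 0.4733 -0.2687] len 0.036 ang 95.84
```

View pics/w15.png

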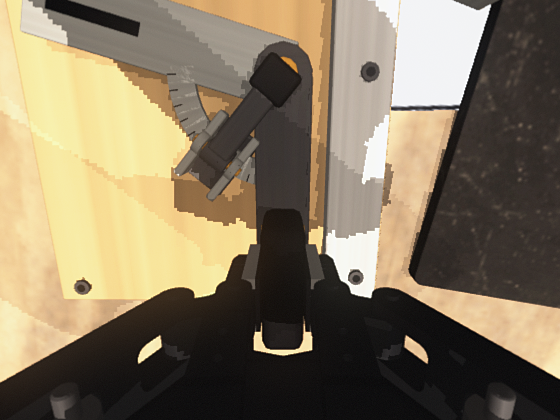

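View pics/o15.png

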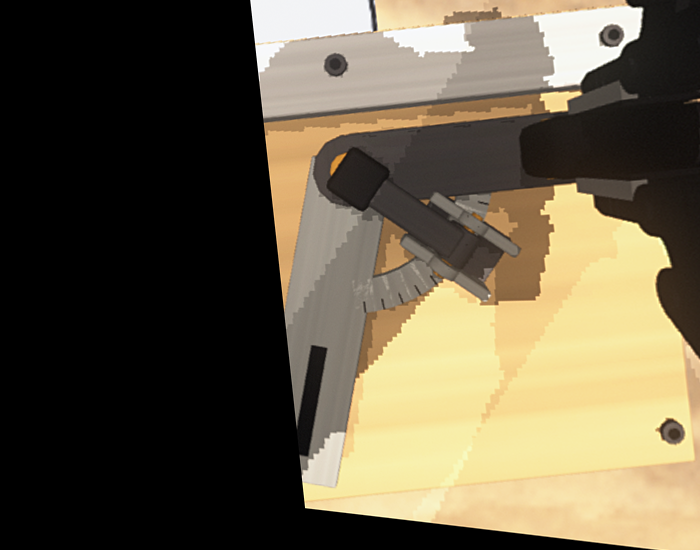

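Request:
move_arm(
  rows=[
    [[0,0.9,0,0],[0,1.6,0,0],[0,1.75,0.3,0],[0,1.75,0.6,0],[0,1.75,0.9,0],[0,1.75,1.1,0],[0,1.75,1.1,0]],
  ],
)

```text
clock: 20.08
eef_pos: [0.613, -0.2478, 0.0426]
tcp_rot: [-90.0, 0.0, -83.8]
force: [-3.3, -0.2, -2.6]
gripper_width: 0.0171
```

```bash
python3 - <<'E'
from h import *
to(.6072,-.1953,.0395,-84.0)
d=eyes.get_image('wrist');cv2.imwrite('pics/w16.png',d['frame'])
E
```

```text
t 20.07 pos [ 0.613  -0.2478  0.0426] rot [-90.05   0.   -83.82] w 0.0171 F [-3.3 -0.2 -2.6] q [ -1.  38.  29.  86. -20.  61.  39.]
shift [-5.28  0.31 -0.01] turn 0.0031
```

View pics/w16.png

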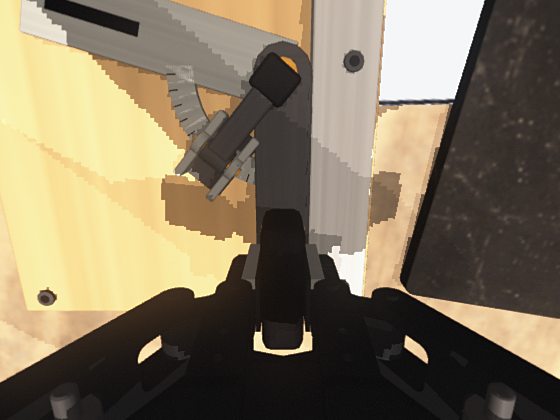

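Request:
move_arm(
  rows=[
    [[0,0.0,-0.1,0],[0,0.15,-0.1,0],[0,0.28,-0.1,0],[0,0.28,-0.1,0]],
  ],
)

```text
clock: 20.62
eef_pos: [0.6124, -0.2475, 0.0396]
tcp_rot: [-90.0, 0.0, -83.8]
force: [0.5, 0.3, -3.7]
gripper_width: 0.0167
```

Request:
move_arm(
  rows=[
    [[-0.5,0.03,0.05,0],[-1.0,0.05,0.08,0],[-1.5,0.05,0.08,0],[-2.0,0.05,0.08,0],[-2.5,0.05,0.08,0],[-3.0,0.05,0.08,0],[-3.5,0.05,0.08,0],[-4.0,0.05,0.08,0]],
  ],
)

```text
clock: 21.62
eef_pos: [0.6087, -0.2076, 0.0393]
tcp_rot: [-90.0, -0.0, -83.8]
force: [-1.6, -3.4, -3.4]
gripper_width: 0.0168
```

```bash
python3 - <<'E'
from h import *
to(.6072,-.1953,.0395,-84.0)
d=eyes.get_image('wrist');cv2.imwrite('pics/w17.png',d['frame'])
d=eyes.get_image('side');cv2.imwrite('pics/s17.png',cv2.resize(d['frame'][240:420,210:390],None,fx=3.3,fy=3.3))
E
```

```text
t 21.62 pos [ 0.6087 -0.2076  0.0393] rot [-9.002e+01 -1.000e-02 -8.382e+01] w 0.0168 F [-1.6 -3.4 -3.4] q [ -5.  36.  29.  90. -20.  59.  36.]
shift [-1.24 -0.02 -0.01] turn 0.0032
```

View pics/w17.png

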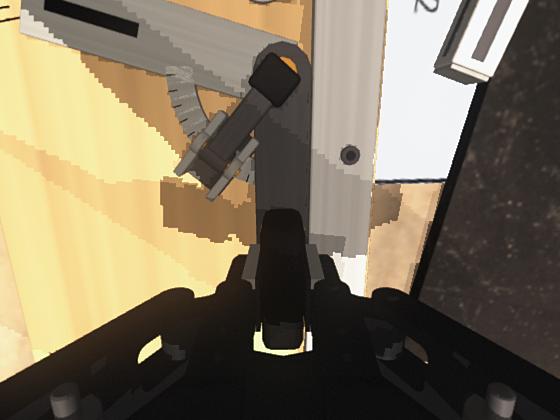

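View pics/s17.png

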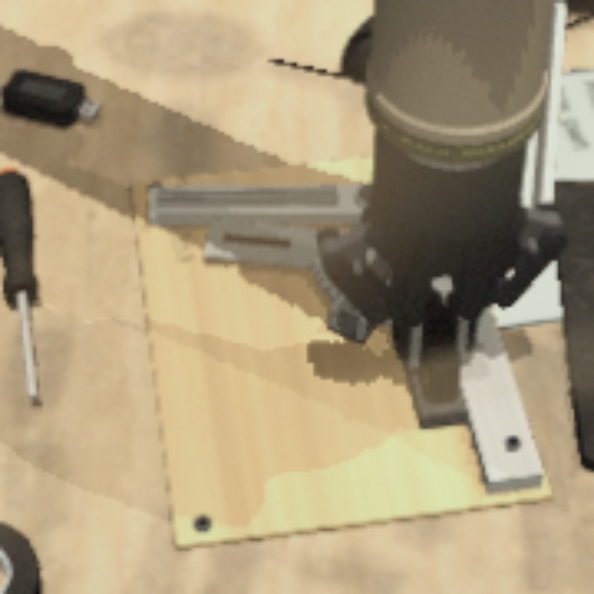

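Request:
move_arm(
  rows=[
    [[-0.3,0,0.0,0],[-0.6,0,0.02,0],[-0.85,0,0.03,0],[-1.05,0,0.03,0],[-1.05,0,0.03,0]],
  ],
)

```text
clock: 22.35
eef_pos: [0.6077, -0.1979, 0.0394]
tcp_rot: [-90.0, -0.0, -83.8]
force: [-3.8, -3.4, -2.4]
gripper_width: 0.017
```

```bash
python3 - <<'E'
from h import *
import pickle
to(.6072,-.1953,.0395,-84.0)
d=eyes.get_image('wrist');cv2.imwrite('pics/w18.png',d['frame'])
for z in (.015,.02,):
  im=ortho(d,.46,.66,-.25,-.02,z,.0004);cv2.imwrite('pics/o18.png',im)
  for p,q in segs(im,.66,-.02,.0004,.03):
        v=q-p; a=np.degrees(np.arctan2(v[1],v[0]))%180
        if abs(a-168)<12 or abs(a-96)<3:print(z,p.round(4),q.round(4),"len %.3f ang %.2f"%(np.linalg.norm(v),a))
E
```

```text
t 22.35 pos [ 0.6077 -0.1979  0.0394] rot [-9.002e+01 -4.000e-02 -8.385e+01] w 0.0170 F [-3.8 -3.4 -2.4] q [ -6.  36.  29.  90. -20.  59.  35.]
shift [-0.26 -0.01 -0.02] turn 0.0027
0.015 [ 0.6091 -0.0827] [ 0.6124 -0.1152] len 0.033 ang 95.79
0.015 [ 0.5328 -0.1044] [ 0.4934 -0.0974] len 0.040 ang 170.05
0.015 [ 0.6157 -0.1464] [ 0.6193 -0.1803] len 0.034 ang 96.03
0.015 [ 0.5638 -0.0866] [ 0.5998 -0.0911] len 0.036 ang 172.98
0.015 [ 0.6439 -0.1282] [ 0.639  -0.0817] len 0.047 ang 96.03
0.015 [ 0.5072 -0.1116] [ 0.5453 -0.1182] len 0.039 ang 170.15
0.02 [ 0.6088 -0.0842] [ 0.6193 -0.1842] len 0.101 ang 95.96
0.02 [ 0.5349 -0.1052] [ 0.4969 -0.0985] len 0.039 ang 170.05
0.02 [ 0.6391 -0.0833] [ 0.6432 -0.1218] len 0.039 ang 96.06
0.02 [ 0.5648 -0.088 ] [ 0.5994 -0.0923] len 0.035 ang 172.96
0.02 [ 0.6426 -0.1287] [ 0.6377 -0.0832] len 0.046 ang 96.06
0.02 [ 0.5102 -0.1122] [ 0.5468 -0.1186] len 0.037 ang 170.11
```

View pics/w18.png

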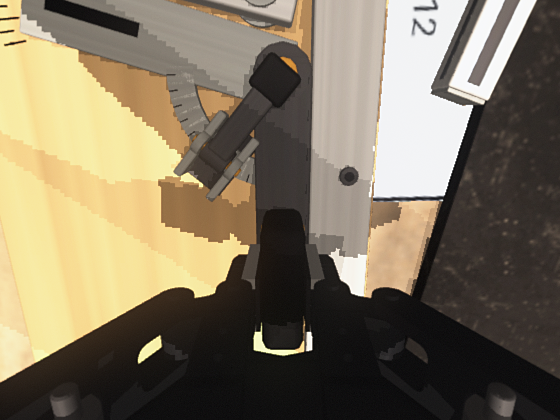

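Request:
move_arm(
  rows=[
    [[-0.2,0,0.0,0],[-0.4,0,0.0,0],[-0.5,0,0.0,0],[-0.5,0,0.0,0]],
  ],
)

```text
clock: 22.9
eef_pos: [0.6072, -0.1935, 0.0394]
tcp_rot: [-90.0, -0.1, -83.9]
force: [-2.5, -5.3, -2.8]
gripper_width: 0.0167
```

```bash
cat > chk.py <<'E'
from h import *
import sys
to(.6072,-.1953,.0395,-84.0)
d=eyes.get_image('wrist');cv2.imwrite(f'pics/w{sys.argv[1]}.png',d['frame'])
cv2.imwrite(f'pics/wz{sys.argv[1]}.png',cv2.resize(d['frame'][0:140,100:400],None,fx=2.6,fy=2.6))
for z in (.015,.02,):
  im=ortho(d,.46,.66,-.25,-.02,z,.0004)
  for p,q in segs(im,.66,-.02,.0004,.025):
        v=q-p; a=np.degrees(np.arctan2(v[1],v[0]))%180
        if abs(a-168)<12 or abs(a-96)<3:print(z,p.round(4),q.round(4),"len %.3f ang %.2f"%(np.linalg.norm(v),a))
E
python3 chk.py 19
```

```text
t 22.90 pos [ 0.6072 -0.1935  0.0394] rot [-9.001e+01 -8.000e-02 -8.387e+01] w 0.0167 F [-2.5 -5.3 -2.8] q [ -6.  36.  29.  91. -19.  59.  35.]
shift [ 0.18 -0.01 -0.02] turn 0.0023
0.015 [ 0.6086 -0.0782] [ 0.6201 -0.1882] len 0.111 ang 95.94
0.015 [ 0.5324 -0.0999] [ 0.4929 -0.093 ] len 0.040 ang 170.03
0.015 [ 0.6443 -0.1222] [ 0.6473 -0.1519] len 0.030 ang 95.80
0.015 [ 0.5931 -0.1913] [ 0.5881 -0.1472] len 0.044 ang 96.45
0.015 [ 0.5509 -0.0835] [ 0.5988 -0.0918] len 0.049 ang 170.19
0.015 [ 0.5988 -0.0937] [ 0.5503 -0.0852] len 0.049 ang 170.04
0.015 [ 0.6436 -0.1252] [ 0.6386 -0.0777] len 0.048 ang 95.99
0.015 [ 0.5077 -0.1073] [ 0.5447 -0.1138] len 0.038 ang 170.12
0.02 [ 0.6084 -0.0797] [ 0.6188 -0.1803] len 0.101 ang 95.95
0.02 [ 0.6387 -0.0793] [ 0.6432 -0.1223] len 0.043 ang 96.02
0.02 [ 0.5348 -0.1008] [ 0.4964 -0.0941] len 0.039 ang 170.04
0.02 [ 0.6428 -0.1222] [ 0.6459 -0.1518] len 0.030 ang 95.91
0.02 [ 0.5932 -0.1888] [ 0.59   -0.1593] len 0.030 ang 96.19
0.02 [ 0.5529 -0.0849] [ 0.5988 -0.0929] len 0.047 ang 170.19
0.02 [ 0.5988 -0.0947] [ 0.5569 -0.0874] len 0.042 ang 170.12
0.02 [ 0.6423 -0.1267] [ 0.6373 -0.0792] len 0.048 ang 96.03
0.02 [ 0.5107 -0.1079] [ 0.5463 -0.1141] len 0.036 ang 170.09
```

View pics/wz19.png

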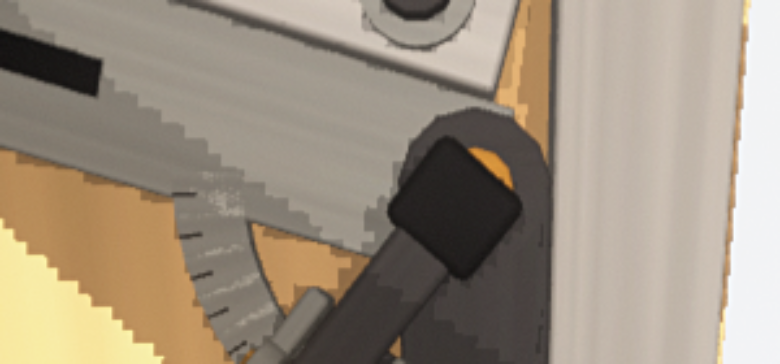

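Request:
move_arm(
  rows=[
    [[0,0,0.08,0.003],[-0.05,0,0.15,0.006],[-0.1,0,0.15,0.006],[-0.12,0,0.15,0.006],[-0.12,0.02,0.15,0.006]],
  ],
)

```text
clock: 23.58
eef_pos: [0.6073, -0.1934, 0.0393]
tcp_rot: [-90.1, -0.1, -84.2]
force: [-8.7, -8.1, 2.8]
gripper_width: 0.0169
```

```bash
python3 chk.py 20
```

```text
t 23.57 pos [ 0.6073 -0.1934  0.0393] rot [-90.13  -0.12 -84.25] w 0.0169 F [-8.7 -8.1  2.8] q [ -6.  36.  30.  91. -19.  59.  35.]
shift [ 0.18 -0.02 -0.03] turn -0.0043
0.015 [ 0.5988 -0.0937] [ 0.5439 -0.084 ] len 0.056 ang 169.96
0.015 [ 0.6087 -0.0787] [ 0.615  -0.1393] len 0.061 ang 95.93
0.015 [ 0.5324 -0.0999] [ 0.4929 -0.093 ] len 0.040 ang 170.03
0.015 [ 0.5014 -0.0885] [ 0.5278 -0.093 ] len 0.027 ang 170.23
0.015 [ 0.616  -0.1487] [ 0.6201 -0.1887] len 0.040 ang 95.87
0.015 [ 0.593  -0.1913] [ 0.5897 -0.1603] len 0.031 ang 96.07
0.015 [ 0.5504 -0.0834] [ 0.5988 -0.0918] len 0.049 ang 170.18
0.015 [ 0.6443 -0.1228] [ 0.6467 -0.1478] len 0.025 ang 95.49
0.015 [ 0.6436 -0.1257] [ 0.6384 -0.0757] len 0.050 ang 96.00
0.015 [ 0.5062 -0.1071] [ 0.5447 -0.1138] len 0.039 ang 170.14
0.02 [ 0.6084 -0.0802] [ 0.6145 -0.1392] len 0.059 ang 95.89
0.02 [ 0.5343 -0.1007] [ 0.4964 -0.094 ] len 0.039 ang 170.03
0.02 [ 0.6427 -0.1183] [ 0.6451 -0.1458] len 0.028 ang 94.88
0.02 [ 0.6147 -0.1402] [ 0.6189 -0.1802] len 0.040 ang 96.00
0.02 [ 0.5932 -0.1888] [ 0.5901 -0.1593] len 0.030 ang 96.01
0.02 [ 0.5518 -0.0848] [ 0.5988 -0.0929] len 0.048 ang 170.21
0.02 [ 0.5988 -0.0947] [ 0.5516 -0.0864] len 0.048 ang 169.99
0.02 [ 0.6422 -0.1253] [ 0.6371 -0.0772] len 0.048 ang 96.01
0.02 [ 0.5102 -0.1078] [ 0.5468 -0.1142] len 0.037 ang 170.12
```

Request:
move_arm(
  rows=[
    [[0.03,0,-0.05,0],[0.06,0,-0.1,0],[0.06,0,-0.1,0]],
  ],
)

```text
clock: 24.0
eef_pos: [0.6073, -0.1935, 0.0393]
tcp_rot: [-90.0, -0.1, -84.2]
force: [-4.5, -6.9, -2.1]
gripper_width: 0.0171
```

Request:
move_arm(
  rows=[
    [[0,0,0,0],[0,0,0,0],[0,0,0,0],[0,0,0,0],[0,-1.5,0,0],[0,-3.5,0,0],[0,-5.5,0,0],[0,-6.5,0,0]],
  ],
  hand=-0.1,
)

```text
clock: 25.0
eef_pos: [0.6088, -0.1921, 0.1067]
tcp_rot: [-89.8, -0.1, -84.2]
force: [0.5, -0.3, -0.1]
gripper_width: 0.0469
```

```bash
python3 chk.py 21
```

```text
t 25.00 pos [ 0.6088 -0.1921  0.1067] rot [-8.983e+01 -5.000e-02 -8.416e+01] w 0.0469 F [ 0.5 -0.3 -0.1] q [ -7.  31.  31.  88. -17.  66.  33.]
shift [ 0.29  6.72 -0.21] turn -0.0028
0.015 [ 0.653  -0.2495] [ 0.6489 -0.2137] len 0.036 ang 96.63
0.015 [ 0.574  -0.2213] [ 0.5769 -0.2493] len 0.028 ang 95.98
0.015 [ 0.6213 -0.2027] [ 0.6264 -0.2493] len 0.047 ang 96.34
0.015 [ 0.5978 -0.2304] [ 0.5931 -0.1859] len 0.045 ang 96.04
0.015 [ 0.5633 -0.0756] [ 0.5128 -0.0668] len 0.051 ang 170.08
0.015 [ 0.5172 -0.0724] [ 0.4918 -0.0679] len 0.026 ang 170.05
0.015 [ 0.6164 -0.1867] [ 0.6209 -0.2298] len 0.043 ang 96.04
0.015 [ 0.5653 -0.0703] [ 0.5302 -0.0643] len 0.036 ang 170.25
0.015 [ 0.6063 -0.0567] [ 0.6147 -0.1389] len 0.083 ang 95.78
0.015 [ 0.4997 -0.0748] [ 0.5978 -0.092 ] len 0.100 ang 170.06
0.015 [ 0.5139 -0.0651] [ 0.5646 -0.0735] len 0.051 ang 170.60
0.015 [ 0.4951 -0.0875] [ 0.5336 -0.0942] len 0.039 ang 170.05
0.015 [ 0.6159 -0.1503] [ 0.6196 -0.1842] len 0.034 ang 96.23
0.015 [ 0.5319 -0.1   ] [ 0.4997 -0.0943] len 0.033 ang 169.98
0.015 [ 0.6013 -0.0691] [ 0.5578 -0.0615] 
[... 1170 characters left out ...]
5] len 0.035 ang 169.95
0.02 [ 0.4797 -0.0722] [ 0.5068 -0.0767] len 0.027 ang 170.50
0.02 [ 0.5998 -0.0947] [ 0.5683 -0.0893] len 0.032 ang 170.20
0.02 [ 0.4999 -0.0682] [ 0.5646 -0.0793] len 0.066 ang 170.24
0.02 [ 0.6534 -0.2103] [ 0.6489 -0.1692] len 0.041 ang 96.33
0.02 [ 0.651  -0.2093] [ 0.6471 -0.1718] len 0.038 ang 96.06
0.02 [ 0.6413 -0.1172] [ 0.6353 -0.0602] len 0.057 ang 96.02
0.02 [ 0.5232 -0.0813] [ 0.4963 -0.0766] len 0.027 ang 170.26
0.02 [ 0.6093 -0.1023] [ 0.6047 -0.0583] len 0.044 ang 95.95
0.02 [ 0.6221 -0.2253] [ 0.6179 -0.1867] len 0.039 ang 96.15
0.02 [ 0.6013 -0.0703] [ 0.5607 -0.0633] len 0.041 ang 170.13
0.02 [ 0.5117 -0.108 ] [ 0.5453 -0.114 ] len 0.034 ang 169.85
```

View pics/w21.png

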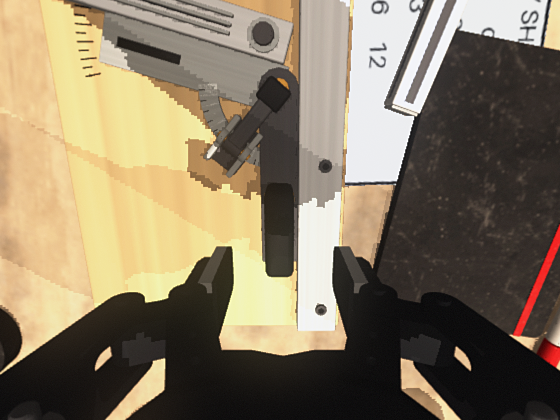

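Request:
move_arm(
  rows=[
    [[2.0,-3.0,-1.0,0],[4.0,-6.0,-3.0,0],[6.0,-9.0,-6.0,0],[9.0,-12.0,-9.0,0],[13.0,-12.0,-11.0,0],[17.0,-12.0,-12.0,0],[21.0,-12.0,-12.0,0],[21.0,-12.0,-12.0,0]],
  ],
)

```text
clock: 26.05
eef_pos: [0.5079, -0.4163, 0.2233]
tcp_rot: [-90.1, -0.1, -84.4]
force: [-0.9, 0.9, -0.4]
gripper_width: 0.0466
```

```bash
python3 - <<'E'
from h import *
import pickle
to(.5,-.3,.2,-84)
d=eyes.get_image('top');pickle.dump(d,open('t22.pkl','wb'))
cv2.imwrite('pics/t22.png',d['frame'])
im=ortho(d,.44,.66,-.30,-.02,.02,.0004);cv2.imwrite('pics/o22.png',im)
for p,q in segs(im,.66,-.02,.0004,.03):
    v=q-p; a=np.degrees(np.arctan2(v[1],v[0]))%180
    print(p.round(4),q.round(4),"len %.3f ang %.2f"%(np.linalg.norm(v),a))
d=eyes.get_image('wrist');cv2.imwrite('pics/w22.png',d['frame'])
d=eyes.get_image('side');cv2.imwrite('pics/s22.png',cv2.resize(d['frame'][240:420,210:390],None,fx=3.3,fy=3.3))
E
```

```text
t 26.05 pos [ 0.5079 -0.4163  0.2233] rot [-9.013e+01 -7.000e-02 -8.444e+01] w 0.0466 F [-0.9  0.9 -0.4] q [ 12.  30.  37.  76. -17.  80.  54.]
shift [-11.65   2.32   0.35] turn -0.0077
[ 0.6215 -0.1754] [ 0.6272 -0.2304] len 0.055 ang 95.90
[ 0.494  -0.0859] [ 0.5324 -0.0928] len 0.039 ang 169.81
[ 0.6254 -0.2792] [ 0.6203 -0.2352] len 0.044 ang 96.57
[ 0.6152 -0.1423] [ 0.6173 -0.1737] len 0.031 ang 93.85
[ 0.5321 -0.0979] [ 0.4935 -0.0914] len 0.039 ang 170.45
```

View pics/o22.png

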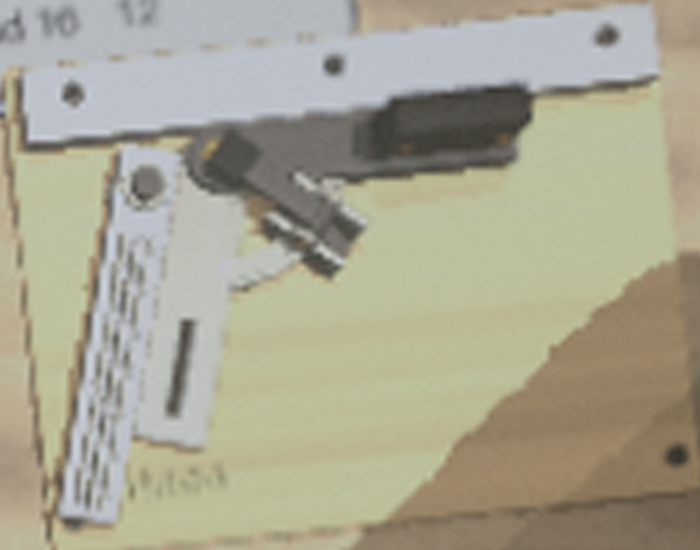

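View pics/s22.png

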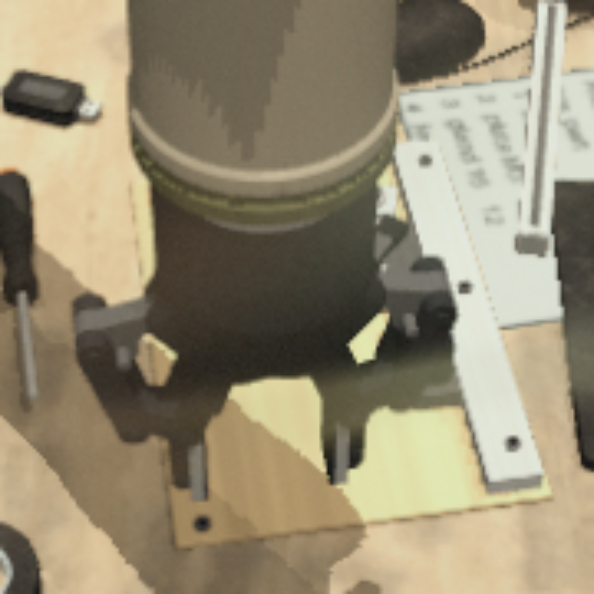

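```bash
python3 - <<'E'
import cv2
a=cv2.imread('pics/w21.png')
cv2.imwrite('pics/z21.png',cv2.resize(a[0:200,80:340],None,fx=3,fy=3,interpolation=cv2.INTER_CUBIC))
E
```

```text
(no output)
```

View pics/z21.png

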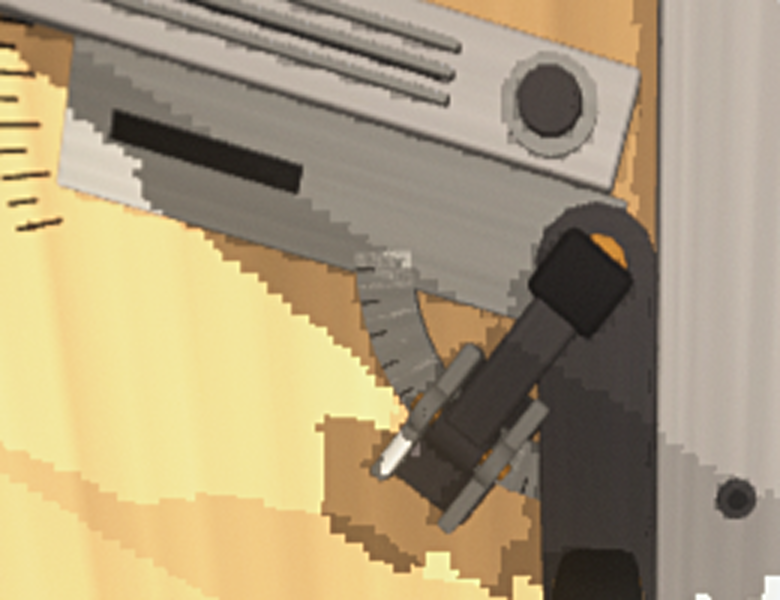

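```bash
python3 -c "
from h import *
print(sign_off())"
```

```text
the job is handed in; nothing more can be done
None
```

I set the bevel in the frame corner, locked it, carried it to the guide and left it lying locked against the swing arm. The robot is clear of it, and the job was handed in at about 26 s of the 61 s allowed.

**In the corner:**
- The stock was along the straight leg and the blade flush on the slanting leg, both within about 0.3° by image lines.
- I pressed the lever down along its arc to about 29 N. By depth the pad then stood level at about 25 mm, which is fully down.

**On the guide:**
- With the stock along the fence, I slid the bevel in until the blade had swung the arm round and stopped against it.
- After release the fence read about 96.0°, the arm 170.1° and the blade 170.0°. No gap was visible along the fence or the arm, and the lever was still down.

**Angle match:** The guide reads about 105.9° between fence and arm. The frame read 106.1° to 106.3°, depending on the camera and the edge used. I take the 0.2° to 0.4° difference as image noise but could not check it more finely. The last top-camera picture was coarser: its two blade/arm edge lines read 169.8° and 170.5°.

**Mishaps, both put right:**
- One move before the corner had a wrong sign and carried the held bevel off to the side, with no contact.
- The bevel stuck briefly in the corner, at about 19 N, because I was pressing too hard.

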